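# Sort hex spacers with the gate-and-diverter sorter

### The job

Sort the loose hexagonal spacers on the bench with the gravity sorter: first put all the long ones together into its hopper and, with the diverter lever set fully to the left, tilt the spring-centred gate lever to the left and hold it over for a moment until they have all dropped into the left tray, then let it spring back upright. Only then do the same with all the short ones, with the diverter set fully to the right, so that they end in the right tray. Do not push away or knock over the solder reel, capacitor, tape, multimeter or bottle.

Things in the scene. Friction and masses are not known exactly. Their poses are not given: they have to be found in the camera images.
- long0_c (a point): aluminium hexagonal spacer, LONG kind (17 mm across flats, 55 mm long, about 36 g), lying loose on the table on a flat; the point is its centre (8.5 mm above the table when lying); its x axis runs along its length
- long1_c (a point): aluminium hexagonal spacer, LONG kind (17 mm across flats, 55 mm long, about 36 g), lying loose on the table on a flat; the point is its centre (8.5 mm above the table when lying); its x axis runs along its length
- long2_c (a point): aluminium hexagonal spacer, LONG kind (17 mm across flats, 55 mm long, about 36 g), lying loose on the table on a flat; the point is its centre (8.5 mm above the table when lying); its x axis runs along its length
- short0_c (a point): aluminium hexagonal spacer, SHORT kind (17 mm across flats, 30 mm long, about 20 g), lying loose on the table on a flat; the point is its centre (8.5 mm above the table when lying); its x axis runs along its length
- short1_c (a point): aluminium hexagonal spacer, SHORT kind (17 mm across flats, 30 mm long, about 20 g), lying loose on the table on a flat; the point is its centre (8.5 mm above the table when lying); its x axis runs along its length
- short2_c (a point): aluminium hexagonal spacer, SHORT kind (17 mm across flats, 30 mm long, about 20 g), lying loose on the table on a flat; the point is its centre (8.5 mm above the table when lying); its x axis runs along its length
- hopper (a point): centre of the hopper's floor (the closed gate), 163 mm above the table, on top of the sorter's tower. Axes are the sorter's: x away from the robot, y to the robot's left, z up. The hopper is an open-topped straight shaft, 72 mm (x) by 60 mm (y) inside, 52 mm deep, 4 mm walls, rim 215 mm above the table; the tower's outside is 80 mm (x) by 104 mm (y)
- gate_lever (a joint): tilt of the spring-centred gate lever in front of the tower (the side nearest the robot), rad: 0 upright (gate shut), positive = top to the robot's left, range -0.25 to 0.65. Tilting it left pulls the gate, the hopper's floor, aside in proportion, fully open at about 0.6; tilting right opens nothing. Let go, it springs back to 0 (5 N at the knob at 0.6)
- gate_knob (a point): centre of the black ball (24 mm diameter) on top of the gate lever, 205 mm above the table when upright; it is 82 mm in front of the hopper's centre, on a 10 mm rod, 145 mm above the pivot, which is 60 mm above the table and runs along the sorter's x. The rod is free on all sides down to the gate's link, 40 mm below the ball's centre
- diverter (a joint): tilt of the diverter lever behind the tower, rad: 0 upright, positive = top to the robot's left, stops at -0.75 and 0.75. It stays where it is left (friction, about 3 N at the handle). Leaning fully left the chute leads to the left tray, leaning fully right to the right tray; part-way, things may stick on it
- diverter_handle (a point): centre of the diverter lever's flat black handle (10 mm in x, 16 mm in y, 34 mm high), 200 mm above the table when upright; it is 73 mm behind the hopper's centre (far side from the robot), 95 mm above its pivot, which is 105 mm above the table and runs along the sorter's x; below the handle is a 10 mm rod
- sorter: the whole sorter (dark steel trays, aluminium tower), 118 mm (x) by 318 mm (y), fixed to the bench, turned up to 0.15 rad; origin at the centre of its underside, below the hopper. A rocking chute under the gate leads to one of two open trays at its foot: left y +2 to +155 mm, right y -2 to -155 mm, both x -55 to +55 mm, floor 4 mm up, side walls 50 mm and end walls 60 mm high
- spool: bystander: solder reel standing on end, 48 mm diameter, 40 mm high; origin under its centre
- capacitor: bystander: big capacitor can standing, 36 mm diameter, 48 mm high; origin under its centre
- tape: bystander: roll of black tape lying flat, 48 mm diameter, 18 mm high; origin under its centre
- meter: bystander: hand multimeter lying flat, 150 x 75 x 34 mm; origin under its centre
- flux: bystander: small bottle standing, 44 mm diameter, 100 mm high; origin under its centre

How it is judged:
On the way, in this order (a step that is already met when the one before it is completed fails the run):
1. all the long spacers lie at rest together in the hopper (x of long0_c in the frame of hopper between -0.036 and 0.036 m and y of long0_c in the frame of hopper between -0.03 and 0.03 m and z of long0_c in the frame of hopper between 0 and 0.06 m and linear speed of each of long0, long1, long2 below 0.05 m/s and x of long1_c in the frame of hopper between -0.036 and 0.036 m and y of long1_c in the frame of hopper between -0.03 and 0.03 m and z of long1_c in the frame of hopper between 0 and 0.06 m and x of long2_c in the frame of hopper between -0.036 and 0.036 m and y of long2_c in the frame of hopper between -0.03 and 0.03 m and z of long2_c in the frame of hopper between 0 and 0.06 m), for 0.2 s.
2. the gate lever is tilted well to the left and held (0.4 s) (value of joint gate_lever above 0.45 rad), for 0.4 s.
3. all the long spacers lie in the left tray and the gate lever is back upright (x of long0_c in the frame of hopper between -0.058 and 0.058 m and y of long0_c in the frame of hopper between 0.02 and 0.158 m and z of long0_c in the frame of hopper between -0.163 and -0.098 m and x of long1_c in the frame of hopper between -0.058 and 0.058 m and y of long1_c in the frame of hopper between 0.02 and 0.158 m and z of long1_c in the frame of hopper between -0.163 and -0.098 m and x of long2_c in the frame of hopper between -0.058 and 0.058 m and y of long2_c in the frame of hopper between 0.02 and 0.158 m and z of long2_c in the frame of hopper between -0.163 and -0.098 m and value of joint gate_lever between -0.07 and 0.07 rad), for 0.2 s.
4. all the short spacers lie at rest together in the hopper (x of short0_c in the frame of hopper between -0.036 and 0.036 m and y of short0_c in the frame of hopper between -0.03 and 0.03 m and z of short0_c in the frame of hopper between 0 and 0.06 m and linear speed of each of short0, short1, short2 below 0.05 m/s and x of short1_c in the frame of hopper between -0.036 and 0.036 m and y of short1_c in the frame of hopper between -0.03 and 0.03 m and z of short1_c in the frame of hopper between 0 and 0.06 m and x of short2_c in the frame of hopper between -0.036 and 0.036 m and y of short2_c in the frame of hopper between -0.03 and 0.03 m and z of short2_c in the frame of hopper between 0 and 0.06 m), for 0.2 s.
5. the gate lever is tilted well to the left and held (0.4 s) (value of joint gate_lever above 0.45 rad), for 0.4 s.
At the end, for the whole second after the job is handed in: every long spacer lies in the sorter's left tray and every short one in its right tray (centre within the tray and no more than 65 mm above the table), and the gate lever is back upright within 0.07 rad (all of step 3 and x of short0_c in the frame of hopper between -0.058 and 0.058 m and y of short0_c in the frame of hopper between -0.158 and -0.02 m and z of short0_c in the frame of hopper between -0.163 and -0.098 m and x of short1_c in the frame of hopper between -0.058 and 0.058 m and y of short1_c in the frame of hopper between -0.158 and -0.02 m and z of short1_c in the frame of hopper between -0.163 and -0.098 m and x of short2_c in the frame of hopper between -0.058 and 0.058 m and y of short2_c in the frame of hopper between -0.158 and -0.02 m and z of short2_c in the frame of hopper between -0.163 and -0.098 m); the robot touches nothing.
It fails at once if the spool is pushed more than 50 mm or knocked over (distance of spool from where it was at the start of the episode above 0.05 m or angle between spool's own z axis and vertical above 0.8 rad).
It fails at once if the capacitor is pushed more than 50 mm or knocked over (distance of capacitor from where it was at the start of the episode above 0.05 m or angle between capacitor's own z axis and vertical above 0.8 rad).
It fails at once if the tape is pushed more than 50 mm or knocked over (distance of tape from where it was at the start of the episode above 0.05 m or angle between tape's own z axis and vertical above 0.8 rad).
It fails at once if the meter is pushed more than 50 mm or knocked over (distance of meter from where it was at the start of the episode above 0.05 m or angle between meter's own z axis and vertical above 0.8 rad).
It fails at once if the flux is pushed more than 50 mm or knocked over (distance of flux from where it was at the start of the episode above 0.05 m or angle between flux's own z axis and vertical above 0.8 rad).
Of long0, long1, long2 only 2 to 3 are there at a start; the rules pass over those that are not, and their reading is None.
Of short0, short1, short2 only 2 to 3 are there at a start; the rules pass over those that are not, and their reading is None.
At some moment in a run one of long0, long1, long2, short0, short1, short2 may be knocked a few centimetres aside while the robot is not near it.
Once in a run the grip may slacken for a moment while it holds something.
It also fails if it takes over 210 s, if anything falls off the work surface, if the arm or the gripper's body presses on something with over 40 N, if the wrist force passes 120 N, or if a joint passes its speed limit or range.

### The arm

A 7-joint arm with a two-finger parallel gripper is mounted at the origin on the work surface. World frame = base frame: x ahead of the robot, y to its left, z up, the work surface at z = 0. Lengths are in m, angles in rad, forces in N, time in s.
With the tool pointing down it reaches from about 0.4 to 0.85 m from the base axis. Payload 10.4 kg.
Tool frame: the origin (TCP) lies between the finger pads; the fingertips stand 22 mm ahead of it and the grasp point (between the pads) lies 3 mm ahead of it; z points along the fingers, y is the line along which they close (so a half turn about z gives the same grasp; the last joint's range is limited). The gripper opens to 85 mm and grips with 20 to 120 N. Pads are 22 mm wide; open, the fingers measure 114 mm over their backs; the gripper's body (76 mm by 85 mm) begins 54 mm behind the grasp point. The pads swing forward as they close: fully open they stand 13 mm farther back than shut.
Start: joints at [1.166, 0.332, -0.065, 1.46, 0.022, 1.35, -0.088], TCP at [0.233, -0.58, 0.223] pointing down, gripper open.
Joint ranges: [-2.6, 2.6], [-0.5, 2.12], [-1.47, 1.34], [0.16, 2.42], [-1.27, 4.41], [0.06, 2.06], [-2.6, 2.6]. Speed limits (rad/s): [2.22, 2.22, 2.79, 2.79, 3.14, 3.14, 3.14].

### API

Orientations are given as a unit quaternion [x, y, z, w].
In Python, from workcell import manip, camera, ticket, boxes_of, outline_of gives the robot as it stands.
- The arm moves only by the tool carry_out, never from a script. Its argument "deltas" is a list of rows, each a list of 5 numbers: the shift along the tool's x, y, z as a fraction of full scale, then the turn about the tool's z as a fraction of full scale, then the opening, from -1 (shut) to 1 (fully open), so that 0 is half open. In form: [[tx, ty, tz, spin, gripper], ...]. A call has 1 to 20 rows; each row is the pose to reach, as a shift and turn from the pose commanded when the call began, along the tool's axes at that moment; what a row does not reach only later rows make up. Full scale, the value 1, is 150 mm for a shift and 30 degrees for a turn. A row lasts 1/8 s, in which the tool goes at most 62.5 mm and 10.7 degrees, less where a joint would pass 70% of its speed; a pose out of reach is approached as far as the arm can. A call with a number of a shift or a turn outside -1 to 1 is refused whole. A call with a gripper value outside its range is refused whole. The fingers move at their own pace and stop on an object; "force" is the grip in N (left out, the last holds). Time passes only in rows, so rows that repeat a pose let the fingers close. It gives the time, the measured TCP pose, the force, the opening and the grip force at its end, in the units of the state.
- manip.get_obs(): the state, without advancing time (a new reading comes with each control period).
- camera(name): name is "side" or "top"; returns a dict with "img" (400x640x3 uint8, red, green, blue), "depth" (400x640 float32, m along the optical axis (not along the pixel's ray), 0 where there is no reading), "vertical_fov" (degrees; the focal length in pixels is half the picture's height over the tangent of half this angle, whatever the lens; pixels are square), "cx", "cy" (the principal point, pixels), "R" (3x3) and "t" (3): a world point X has camera coordinates R X + t. Camera axes: x right, y down, z forward; pixel columns grow to the right and rows downward; lengths in m; the calibration is good to about 2 mm. A picture is of the moment at which its call begins.
- ticket.hand_in(): hands the job in; it is judged then, once.
Trained networks look in a picture, given as the dict that the camera call returned (one of the last four; its "shot" number tells which), for a name from the list of things; names that differ only in an ending like _2 or _b are one class to them, and where a whole thing is asked for, a point or a joint stands for the part that bears it (a point fixed in the world has none). Each returns a list of dicts, best first, with "conf" (0 to 1); they miss things now and then, are a little off and sometimes report something else, mostly with a low value. They report only what shows in the picture. A call takes as long as a camera call.
- boxes_of(query, picture): "position" ([x, y, z] in m, in world coordinates, good to about 4 mm: the middle of the surface that is visible of it).
- outline_of(query, picture): "region" (400x640 bool, what is visible of it).
The state is a dict: "clock": time; "joint_pos": joint angles; "joint_velocities": joint speeds; "tau": joint torques, N m; "position": TCP position; "ee_rot": TCP orientation; "ft_force": force on the tool from outside, world axes, zero at the start; "torque": the same for the moment, N m; "grip_width": opening from 0.0 (shut) to 1.0 (fully open); "grasp_force": force on a finger pad.
Only numpy, scipy, OpenCV 4.12 (cv2) and the standard library are available. Lean on these libraries where they do the work, as an engineer would, in place of code of your own. Each camera call takes 0.05 s, during which the arm holds its last target. There are 200 camera calls.

## Working session

There is one attempt and no reset: what is moved stays moved. The work goes in short steps, Python scripts to look and compute and a tool call to move; the robot and the scene stay as the last step left them, time stands still between calls to the robot, and variables do not carry over. Pictures are saved under pics/ and viewed, at most 14 in all, crops included, and the job is handed in when it is done.

Besides the shell and the picture viewer there is one more tool, called after "Emit:" as name(argument=value, ...), one argument or row to a line, values as JSON. carry_out: Moves the arm, as the interface text tells. Its arguments: {"type":"object","properties":{"deltas":{"type":"array","items":{"type":"array","items":{"type":"number"}}},"force":{"type":"number"}},"required":["deltas"]}

```bash
mkdir -p pics; ls; cat > h.py <<'E'
import numpy as np, cv2
from workcell import manip, camera, ticket, boxes_of, outline_of
def f(c): return 200/np.tan(np.radians(c["vertical_fov"])/2)
def pts(c,mask=None):
    d=c["depth"]; v,u=np.nonzero((d>0)&(mask if mask is not None else True))
    z=d[v,u]; P=np.stack([(u-c["cx"])/f(c)*z,(v-c["cy"])/f(c)*z,z],1)
    return (P-c["t"])@c["R"]
def proj(c,X):
    q=c["R"]@np.array(X)+c["t"]; return q[0]/q[2]*f(c)+c["cx"],q[1]/q[2]*f(c)+c["cy"]
def save(c,n,crop=None,s=1):
    im=c["img"][:,:,::-1]
    if crop: a,b,e,g=crop; im=im[b:g,a:e]
    cv2.imwrite("pics/"+n,cv2.resize(im,None,fx=s,fy=s))
E
python3 - <<'E'
from h import *
np.set_printoptions(precision=4,suppress=True)
o=manip.get_obs(); print(o)
for n in("top","side"):
    c=camera(n); save(c,n+"0.png",s=1.25); print(n,c["vertical_fov"],c["R"],c["t"])
    for q in "long0_c short0_c gate_knob diverter_handle hopper sorter spool capacitor tape meter flux".split():
        try: print(q,[(np.round(b["position"],3).tolist(),round(b["conf"],2)) for b in boxes_of(q,c)])
        except Exception as e: print(q,e)
    for q in ("long0","short0"):
        for r in outline_of(q+"_c",c):
            m=r["region"]; P=pts(c,m); v,u=np.nonzero(m)
            P=P[P[:,2]>0.006]
            if len(P)<5: continue
            (cx,cy),(w,h),a=cv2.minAreaRect(P[:,:2].astype(np.float32)); 
            if w<h: a+=90
            print(q,round(r["conf"],2),"px",u.mean().round(),v.mean().round(),"xy",round(cx,4),round(cy,4),"size",round(w,3),round(h,3),"ang",round(a,1),"z",P[:,2].max().round(3))
E
```

```text
pics
{'clock': 0.0, 'joint_pos': array([ 1.1664,  0.3328, -0.0647,  1.4609,  0.0216,  1.3499, -0.0885]), 'joint_velocities': array([ 0.0001,  0.0002,  0.0001, -0.0016,  0.0015,  0.0001, -0.0008]), 'tau': array([  0.0001, -62.5455,   0.0491, -39.1605,   0.0162,   0.0099,
        -0.    ]), 'position': array([ 0.2327, -0.5797,  0.2217]), 'ee_rot': array([ 0.9818,  0.1898, -0.0002, -0.0007]), 'ft_force': array([-0.7526,  0.6239, -0.0052]), 'torque': array([0.0621, 0.0282, 0.0263]), 'grasp_force': 0.0, 'grip_width': 1.0007730841321074}
top 43.15848722589365 [[ 0.0224 -0.9997  0.0042]
 [-0.9896 -0.0228 -0.1421]
 [ 0.1422 -0.001  -0.9898]] [0.0006 0.5365 1.2483]
long0_c [([0.604, -0.339, 0.02], 0.48)]
short0_c [([0.612, -0.148, 0.014], 0.56)]
gate_knob [([0.48, 0.103, 0.211], 0.45)]
diverter_handle [([0.592, 0.065, 0.137], 0.78)]
hopper [([0.57, 0.1, 0.044], 0.62)]
sorter [([0.566, 0.094, 0.046], 0.76), ([0.603, -0.337, 0.02], 0.5), ([0.52, -0.353, 0.018], 0.24)]
spool [([0.441, -0.058, 0.041], 0.68)]
capacitor [([0.422, -0.345, 0.045], 0.74), ([0.486, -0.248, 0.021], 0.56), ([0.393, 0.417
[... 437 characters left out ...]
.4692]
long0_c [([0.399, 0.437, 0.031], 0.56), ([0.602, -0.337, 0.011], 0.44), ([0.577, 0.132, 0.098], 0.31)]
short0_c []
gate_knob [([0.484, 0.103, 0.15], 0.64)]
diverter_handle [([0.582, 0.126, 0.092], 0.95)]
hopper [([0.565, 0.134, 0.065], 0.84)]
sorter [([0.562, 0.13, 0.069], 0.82)]
spool [([0.438, -0.049, 0.031], 0.46)]
capacitor [([0.427, -0.339, 0.029], 0.64)]
tape [([0.428, -0.145, 0.018], 0.64), ([0.438, -0.046, 0.031], 0.62)]
meter [([0.394, 0.437, 0.031], 0.75), ([0.484, 0.108, 0.146], 0.43)]
flux [([0.578, 0.131, 0.096], 0.41)]
short0 0.41 px 340.0 338.0 xy 0.3952 0.4108 size 0.103 0.15 ang 166.1 z 0.046
short0 0.22 px 334.0 221.0 xy 0.4969 0.0723 size 0.02 0.091 ang 105.4 z 0.22
```

View pics/top0.png

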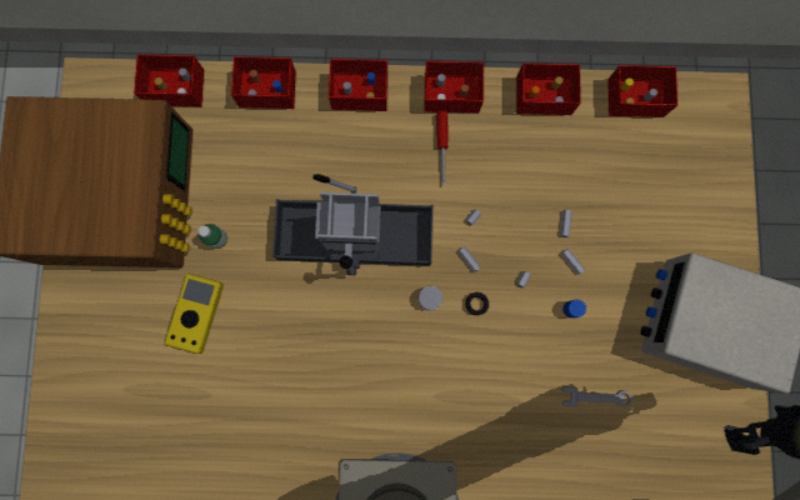

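View pics/side0.png

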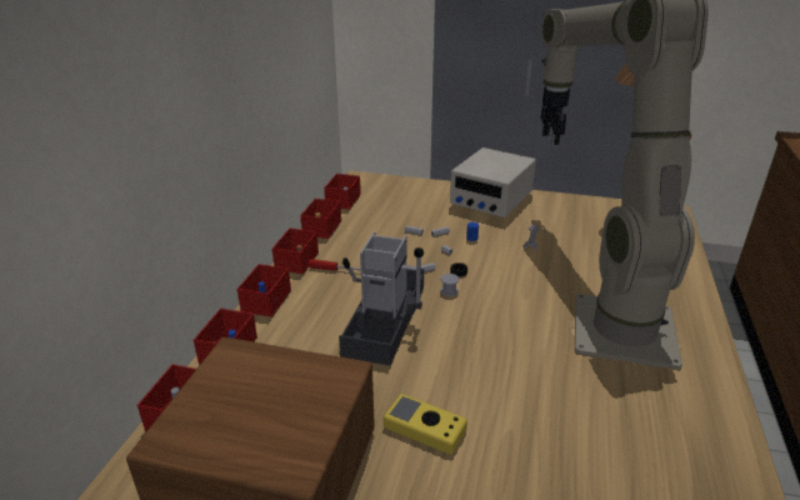

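The top view shows three long spacers at about (566,222), (469,259) and (572,262), and two short ones at (473,217) and (524,279). The knob is at (347,262). The diverter handle, at (321,178), already leans left. Next I'll measure these precisely.

```bash
cat >> h.py <<'E'
def ray(c,u,v,z):
    d=c["R"].T@np.array([(u-c["cx"])/f(c),(v-c["cy"])/f(c),1]); o=-c["R"].T@c["t"]
    return o+d*(z-o[2])/d[2]
def spacers(c,roi=(340,150,500,250),zt=0.013):
    """loose spacers by colour in the top picture (x0,y0,x1,y1 roi): xy, length, width, angle"""
    a,b,e,g=roi; im=c["img"][b:g,a:e].astype(int)
    m=((im.max(2)-im.min(2)<28)&(im.max(2)>75)).astype(np.uint8)
    n,L,S,C=cv2.connectedComponentsWithStats(m); R=[]
    for i in range(1,n):
        if S[i,4]<25: continue
        v,u=np.nonzero(L==i); P=np.array([ray(c,x+a,y+b,zt)[:2] for x,y in zip(u,v)])
        ctr=P.mean(0); w,V=np.linalg.eigh(np.cov(P.T)); d=V[:,1]
        ln=np.sqrt(12*w); R.append((ctr,ln[1],ln[0],np.degrees(np.arctan2(d[1],d[0]))%180,(u.mean()+a,v.mean()+b)))
    return R
def show(c,**k):
    for p,l,w,a,px in spacers(c,**k): print("xy",p.round(4),"len %.3f wid %.3f ang %.1f"%(l,w,a),"px",np.round(px))
E
python3 - <<'E'
from h import *
np.set_printoptions(precision=4,suppress=True)
c=camera("top"); show(c)
P=pts(c); 
B=P[(abs(P[:,0]-.57)<.15)&(abs(P[:,1]-.1)<.22)]
for lo,hi in((.205,.225),(.045,.07)):
    Q=B[(B[:,2]>lo)&(B[:,2]<hi)]; print(lo,len(Q),cv2.minAreaRect(Q[:,:2].astype(np.float32)),Q[:,:2].min(0),Q[:,:2].max(0))
s=camera("side")
for n,k in(("top",c),("side",s)):
    for q in("gate_knob","diverter_handle"):
        r=outline_of(q,k)
        for x in r[:2]:
            v,u=np.nonzero(x["region"]); Q=pts(k,x["region"]); print(n,q,x["conf"],len(u),u.mean(),v.mean(),Q.mean(0),Q.min(0),Q.max(0))
im=np.vstack([cv2.resize(c["img"][130:230,200:370],(765,450-150)),cv2.resize(c["img"][150:250,340:510],(765,300))])
cv2.imwrite("pics/z1.png",im[:,:,::-1])
E
```

```text
xy [ 0.6111 -0.1473] len 0.032 wid 0.019 ang 140.7 px [379. 173.]
xy [ 0.6024 -0.3425] len 0.056 wid 0.015 ang 173.1 px [453. 178.]
xy [ 0.5225 -0.1391] len 0.057 wid 0.017 ang 38.9 px [375. 207.]
xy [ 0.5215 -0.3541] len 0.055 wid 0.019 ang 37.9 px [458. 209.]
xy [ 0.4827 -0.2531] len 0.031 wid 0.017 ang 152.7 px [420. 223.]
xy [ 0.4399 -0.0636] len 0.045 wid 0.033 ang 178.7 px [346. 238.]
0.205 480 ((0.5424888134002686, 0.10251256823539734), (0.1038041040301323, 0.13372071087360382), 89.94801330566406) [0.4756 0.0506] [0.6094 0.1544]
0.045 851 ((0.5286604762077332, 0.09051401168107986), (0.34284862875938416, 0.1987518072128296), 89.17218017578125) [ 0.4272 -0.0796] [0.63   0.2616]
top gate_knob 0.57 131 277.32824427480915 211.33587786259542 [0.4855 0.1018 0.1731] [ 0.4756  0.0915 -0.0023] [0.4978 0.1188 0.2213]
top diverter_handle 0.58 343 285.7667638483965 164.5597667638484 [0.5995 0.0874 0.1474] [0.531  0.0471 0.1055] [0.6469 0.1654 0.2186]
side gate_knob 0.46 128 334.5390625 214.09375 [0.4868 0.1068 0.1692] [0.4774 0.0978 0.0622] [0.4944 0.1154 0.221 ]
side diverter_handle 0.66 569 300.7838312829526 233.15465729349737 [0.582  0.1281 0.102 ] [0.5378 0.0869 0.0674] [0.648  0.1694 0.2043]
side diverter_handle 0.59 42 356.85714285714283 199.21428571428572 [ 0.4843 -0.2474  0.0154] [ 0.4686 -0.2601  0.0004] [ 0.4993 -0.2349  0.0256]
```

View pics/z1.png

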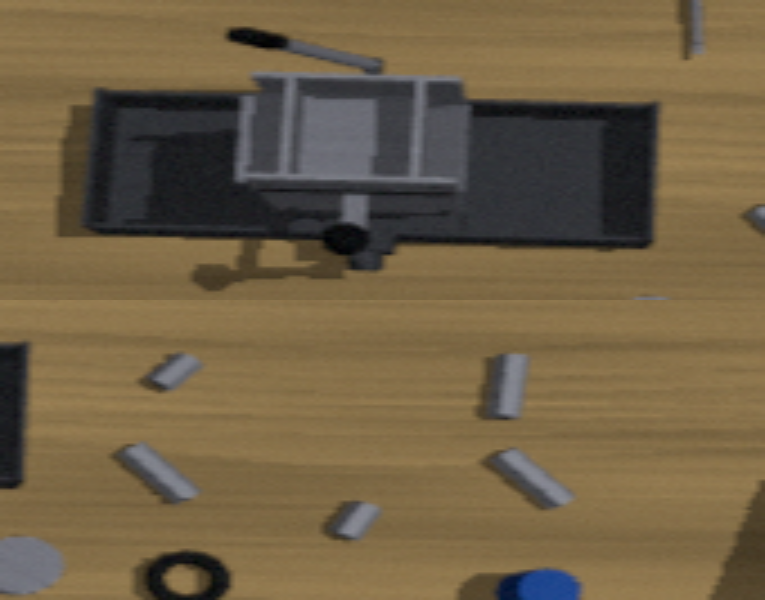

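The crop shows the sorter with the diverter leaning left, the knob upright and the five spacers clear of each other. I'll fit the sorter's pose next.

```bash
python3 - <<'E'
from h import *
from scipy.optimize import minimize
np.set_printoptions(precision=4,suppress=True)
c=camera("top"); P=pts(c)
B=P[(P[:,0]>.51)&(P[:,0]<.64)&(abs(P[:,1]-.1)<.1)]
Q=B[(B[:,2]>.208)&(B[:,2]<.225)]; print(len(Q),Q.mean(0),cv2.minAreaRect(Q[:,:2].astype(np.float32)))
print("handle",ray(c,257.3,142.3,.174))
print("knob",ray(c,200+345/4.5,130+238/3,.21))
# rim outer corners / tray corners from crop (765x300 <- 170x100)
for n,(a,b),z in[("rimFL",(240,181),.215),("rimFR",(466,187),.215),("rimBL",(252,76),.215),("rimBR",(462,80),.215),("trBL",(95,91),.06),("trBR",(657,104),.06),("trFL",(88,228),.06),("trFR",(652,243),.06),("in back L",(292,78),.215),("in back R",(416,80),.215)]:
    print(n,ray(c,200+a/4.5,130+b/3,z))
E
```

```text
360 [0.5688 0.1024 0.2149] ((0.5683859586715698, 0.10248887538909912), (0.10399919748306274, 0.08216197043657303), 89.88875579833984)
handle [0.6451 0.1536 0.174 ]
knob [0.486  0.1008 0.21  ]
rimFL [0.5262 0.1531 0.215 ]
rimFR [0.5243 0.0427 0.215 ]
rimBL [0.6049 0.1503 0.215 ]
rimBR [0.6043 0.0468 0.215 ]
trBL [0.6254 0.2572 0.06  ]
trBR [ 0.6216 -0.0585  0.06  ]
trFL [0.5091 0.2553 0.06  ]
trFR [ 0.5038 -0.0574  0.06  ]
in back L [0.6038 0.1306 0.215 ]
in back R [0.6037 0.0695 0.215 ]
```

```bash
cat >> h.py <<'E'
from scipy.spatial.transform import Rotation as Ro
def pose():
    o=manip.get_obs(); R=Ro.from_quat(o["ee_rot"]).as_matrix(); return np.array(o["position"]),R
def wrap(a): return (a+180)%360-180
def plan(wps,start=None):
    """start (x,y,z,yaw) or now; wps: list of calls, each a list of (x,y,z,yaw deg); prints tool-frame fractions"""
    if start is None:
        p,R=pose(); start=(*p,np.degrees(np.arctan2(R[1,0],R[0,0])))
    s=np.array(start,float); print("start",s.round(4))
    for call in wps:
        for w in call:
            w=np.array(w,float); a=np.radians(s[3]); d=w[:3]-s[:3]
            t=np.array([np.cos(a)*d[0]+np.sin(a)*d[1], np.sin(a)*d[0]-np.cos(a)*d[1], -d[2]])/.15
            q=-wrap(w[3]-s[3])/30
            print(np.round(t,3),round(q,3),"!!" if max(abs(t).max(),abs(q))>1 else "")
        s=w; print("--")
E
python3 - <<'E'
from h import *
c=camera("top"); P=pts(c)
B=P[(P[:,0]>.25)&(P[:,0]<.62)&(P[:,1]<-.4)&(P[:,1]>-.7)]
for lo in np.arange(-.7,-.4,.05):
    q=B[(B[:,1]>=lo)&(B[:,1]<lo+.05)]; q=q[q[:,2]>.03]; print(lo.round(2),q.min(0).round(2) if len(q) else 0,q.max(0).round(2) if len(q) else 0)
show(c)
plan([[(0.34,-.50,.27,37.9),],[(.44,-.42,.2,37.9)],[(.5215,-.3541,.10,37.9)],[(.5215,-.3541,.026,37.9)]])
E
```

```text
-0.7 [ 0.27 -0.7   0.03] [ 0.5  -0.65  0.14]
-0.65 [ 0.25 -0.65  0.03] [ 0.51 -0.6   0.29]
-0.6 [ 0.25 -0.6   0.03] [ 0.53 -0.55  0.41]
-0.55 [ 0.25 -0.55  0.03] [ 0.53 -0.5   0.43]
-0.5 [ 0.34 -0.5   0.03] [ 0.43 -0.48  0.13]
-0.45 0 0
xy [ 0.6106 -0.1468] len 0.031 wid 0.019 ang 138.4 px [379. 173.]
xy [ 0.6023 -0.3425] len 0.057 wid 0.015 ang 173.0 px [453. 178.]
xy [ 0.5227 -0.139 ] len 0.056 wid 0.017 ang 39.4 px [375. 207.]
xy [ 0.5218 -0.3538] len 0.056 wid 0.019 ang 38.3 px [458. 209.]
xy [ 0.4828 -0.253 ] len 0.031 wid 0.017 ang 151.9 px [420. 223.]
xy [ 0.4398 -0.0635] len 0.045 wid 0.033 ang 179.0 px [346. 238.]
start [ 0.2329 -0.58    0.2225 21.8761]
[ 0.861 -0.229 -0.317] -0.534 
--
[ 0.854 -0.011  0.467] -0.0 
--
[ 0.699 -0.013  0.667] -0.0 
--
[0.    0.    0.493] -0.0 
--
```

Emit:
carry_out(
  deltas=[
    [0.43, -0.12, -0.32, -0.3, 0.1],
    [0.86, -0.23, -0.32, -0.534, 0.1],
    [0.86, -0.23, -0.32, -0.534, 0.1],
    [0.86, -0.23, -0.32, -0.534, 0.1],
  ],
  force=60,
)

```text
clock: 2.3
position: [0.3411, -0.499, 0.2707]
ee_rot: [0.945, 0.326, 0.0, 0.0]
ft_force: [-0.3, 0.3, 0.4]
grip_width: 0.552
grasp_force: 0.0
```

Emit:
carry_out(
  deltas=[
    [0.43, 0, 0.2, 0, 0.0],
    [0.85, -0.01, 0.46, 0, 0.0],
    [0.85, -0.01, 0.46, 0, 0.0],
    [0.85, -0.01, 0.46, 0, 0.0],
  ],
)

```text
clock: 2.8
position: [0.4386, -0.4208, 0.2005]
ee_rot: [0.946, 0.325, -0.001, -0.001]
ft_force: [-0.3, -1.2, 0.8]
grip_width: 0.504
grasp_force: 0.0
```

Emit:
carry_out(
  deltas=[
    [0.35, 0, 0.3, 0, 0.0],
    [0.7, -0.015, 0.67, 0, 0.0],
    [0.7, -0.015, 0.67, 0, 0.0],
    [0.7, -0.015, 0.67, 0, 0.0],
    [0.7, -0.015, 0.67, 0, 0.0],
  ],
)

```text
clock: 3.42
position: [0.5199, -0.3574, 0.1029]
ee_rot: [0.946, 0.323, 0.0, 0.002]
ft_force: [0.3, -0.5, 0.1]
grip_width: 0.499
grasp_force: 0.0
```

```bash
python3 - <<'E'
from h import *
c=camera("top"); show(c); save(c,"a1.png",(380,130,540,250),4)
plan([[(.5215,-.3541,.026,37.9)]])
E
```

```text
xy [ 0.6108 -0.1463] len 0.031 wid 0.020 ang 137.3 px [378. 173.]
xy [ 0.6025 -0.341 ] len 0.058 wid 0.019 ang 173.4 px [453. 178.]
xy [ 0.5218 -0.1388] len 0.054 wid 0.011 ang 38.0 px [375. 207.]
xy [ 0.5292 -0.3465] len 0.033 wid 0.018 ang 16.0 px [455. 206.]
xy [ 0.4826 -0.2525] len 0.032 wid 0.012 ang 158.0 px [419. 223.]
xy [ 0.4404 -0.0628] len 0.046 wid 0.032 ang 175.7 px [346. 238.]
start [ 0.5201 -0.3572  0.103  37.701 ]
[ 0.02  -0.01   0.513] -0.007 
--
```

View pics/a1.png

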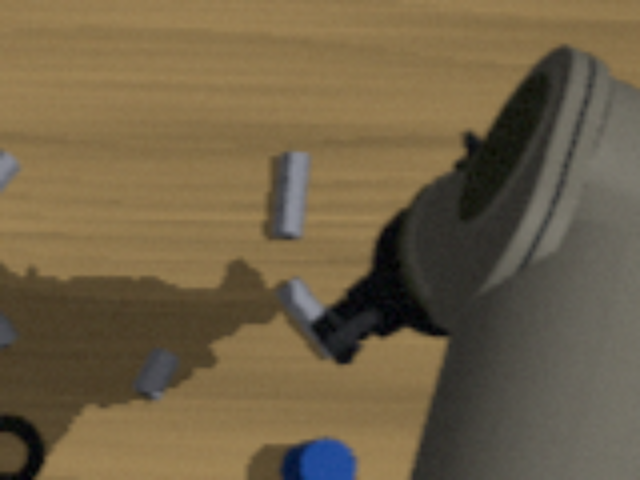

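The fingers are lined up over the long spacer at about (305,315) in the crop. I'll descend, grip and lift.

Emit:
carry_out(
  deltas=[
    [0.02, -0.01, 0.25, 0, 0.0],
    [0.02, -0.01, 0.5, 0, 0.0],
    [0.02, -0.01, 0.5, 0, 0.0],
    [0.02, -0.01, 0.5, 0, 0.0],
    [0.02, -0.01, 0.5, 0, -1],
    [0.02, -0.01, 0.5, 0, -1],
    [0.02, -0.01, 0.5, 0, -1],
    [0.02, -0.01, 0.5, 0, -1],
    [0.02, -0.01, 0.5, 0, -1],
    [0.02, -0.01, 0.5, 0, -1],
  ],
)

```text
clock: 4.72
position: [0.5223, -0.3511, 0.026]
ee_rot: [0.946, 0.325, -0.0, -0.0]
ft_force: [-0.1, 0.6, 0.5]
grip_width: 0.007
grasp_force: 0.0
```

Emit:
carry_out(
  deltas=[
    [0, 0, -0.3, 0, -1],
    [0, 0, -0.6, 0, -1],
    [0, 0, -1, 0, -1],
    [0, 0, -1, 0, -1],
    [0, 0, -1, 0, -1],
  ],
)

```text
clock: 5.35
position: [0.5222, -0.3511, 0.1757]
ee_rot: [0.946, 0.325, -0.0, -0.0]
ft_force: [0.4, -0.2, -0.5]
grip_width: -0.002
grasp_force: 0.0
```

```bash
python3 - <<'E'
from h import *
plan([[(.53,-.24,.25,8)],[(.55,-.1,.28,0)],[(.567,.04,.28,0)],[(.567,.1,.28,0)],[(.567,.1,.227,0)]])
E
```

```text
start [ 0.5222 -0.3511  0.1757 37.8971]
[ 0.496 -0.552 -0.496] 0.997 
--
[ 0.262 -0.906 -0.2  ] 0.267 
--
[ 0.113 -0.933 -0.   ] -0.0 
--
[ 0.  -0.4 -0. ] -0.0 
--
[0.    0.    0.353] -0.0 
--
```

Emit:
carry_out(
  deltas=[
    [-0.4, 0, 0, 0, 0],
    [-0.8, 0, 0, 0, 0],
    [-0.8, 0, 0, 0, 0],
  ],
)

```text
clock: 5.72
position: [0.422, -0.4288, 0.1742]
ee_rot: [0.947, 0.321, -0.002, -0.001]
ft_force: [0.6, 0.3, -0.5]
grip_width: 0.499
grasp_force: 0.0
```

```bash
python3 - <<'E'
from h import *
c=camera("top"); show(c); save(c,"a2.png",(360,130,520,250),4)
E
```

```text
xy [ 0.611  -0.1465] len 0.032 wid 0.020 ang 136.7 px [378. 173.]
xy [ 0.6031 -0.3419] len 0.057 wid 0.017 ang 175.4 px [453. 178.]
xy [ 0.522  -0.1387] len 0.056 wid 0.018 ang 38.7 px [375. 207.]
xy [ 0.5219 -0.3529] len 0.056 wid 0.020 ang 39.7 px [458. 209.]
xy [ 0.483  -0.2528] len 0.031 wid 0.017 ang 154.9 px [419. 223.]
xy [ 0.4398 -0.0635] len 0.045 wid 0.033 ang 179.0 px [346. 238.]
```

View pics/a2.png

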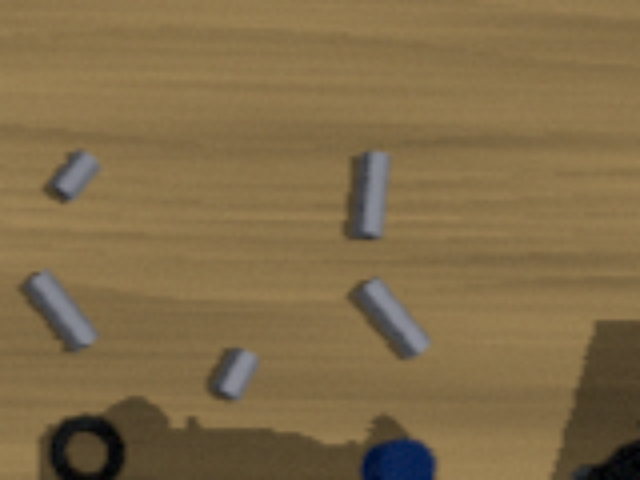

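The spacer is still where it was, at about (392,318) in the crop, so the tips closed above it. I'll go lower with a narrower opening and watch the force.

```bash
python3 - <<'E'
from h import *
plan([[(.5217,-.3535,.06,39),(.5217,-.3535,.024,39)]])
E
```

```text
start [ 0.4249 -0.4262  0.1744 37.6305]
[0.807 0.01  0.763] -0.046 
[0.807 0.01  1.003] -0.046 !!
--
```

Emit:
carry_out(
  deltas=[
    [0.4, 0.005, 0.2, 0, -0.2],
    [0.81, 0.01, 0.4, -0.04, -0.2],
    [0.81, 0.01, 0.75, -0.04, -0.2],
    [0.81, 0.01, 0.75, -0.04, -0.2],
    [0.81, 0.01, 0.75, -0.04, -0.2],
  ],
)

```text
clock: 6.4
position: [0.5247, -0.3519, 0.0647]
ee_rot: [0.942, 0.334, 0.0, 0.0]
ft_force: [-0.8, -0.3, 0.8]
grip_width: 0.396
grasp_force: 0.0
```

Emit:
carry_out(
  deltas=[
    [0, 0, 0.12, 0, -0.2],
    [0, 0, 0.24, 0, -0.2],
    [0, 0, 0.24, 0, -0.2],
    [0, 0, 0.24, 0, -0.2],
  ],
)

```text
clock: 6.9
position: [0.5246, -0.3516, 0.0278]
ee_rot: [0.942, 0.335, 0.0, 0.0]
ft_force: [0.7, 0.2, -0.1]
grip_width: 0.399
grasp_force: 0.0
```

Emit:
carry_out(
  deltas=[
    [0, 0, 0.02, 0, -0.2],
    [0, 0, 0.03, 0, -0.2],
    [0, 0, 0.03, 0, -0.2],
  ],
)

```text
clock: 7.28
position: [0.5244, -0.3514, 0.023]
ee_rot: [0.942, 0.335, -0.0, 0.0]
ft_force: [-0.2, 0.5, -0.8]
grip_width: 0.402
grasp_force: 0.0
```

Emit:
carry_out(
  deltas=[
    [-0.01, 0, 0.02, 0, -0.2],
    [-0.01, 0, 0.03, 0, -0.2],
    [-0.01, 0, 0.03, 0, -0.2],
  ],
)

```text
clock: 7.65
position: [0.5232, -0.3523, 0.0183]
ee_rot: [0.942, 0.335, -0.0, -0.0]
ft_force: [0.5, 0.1, -0.2]
grip_width: 0.402
grasp_force: 0.0
```

Emit:
carry_out(
  deltas=[
    [0, 0, 0, 0, -0.45],
    [0, 0, 0, 0, -0.5],
    [0, 0, 0, 0, -0.55],
    [0, 0, 0, 0, -0.65],
    [0, 0, 0, 0, -0.8],
  ],
)

```text
clock: 8.28
position: [0.5233, -0.3524, 0.0185]
ee_rot: [0.942, 0.335, 0.0, 0.0]
ft_force: [0.6, -0.1, 0.4]
grip_width: 0.1
grasp_force: 0.0
```

```bash
python3 - <<'E'
from h import *
c=camera("top"); s=camera("side"); show(c)
p,R=pose(); print(p,proj(s,p),proj(c,p))
d=R[:,2]; print(proj(s,p+d*.022),proj(c,p+d*.022), proj(s,[.5219,-.3535,.0085]))
u,v=map(int,proj(s,p)); a=cv2.resize(s["img"][v-40:v+40,u-50:u+50],(750,300*2//2*1)[:2]) 
u2,v2=map(int,proj(c,p)); b=cv2.resize(c["img"][v2-20:v2+20,u2-50:u2+50],(750,300))
a=cv2.resize(s["img"][v-20:v+20,u-50:u+50],(750,300))
cv2.imwrite("pics/a3.png",np.vstack([a,b])[:,:,::-1])
E
```

```text
xy [ 0.51   -0.4502] len 0.215 wid 0.025 ang 177.3 px [496. 214.]
xy [ 0.611  -0.1463] len 0.031 wid 0.020 ang 138.2 px [378. 173.]
xy [ 0.6026 -0.3411] len 0.057 wid 0.019 ang 173.9 px [453. 178.]
xy [ 0.5254 -0.1357] len 0.057 wid 0.016 ang 40.7 px [374. 206.]
xy [ 0.4825 -0.2524] len 0.032 wid 0.012 ang 158.6 px [419. 223.]
xy [ 0.4392 -0.064 ] len 0.046 wid 0.034 ang 1.5 px [346. 238.]
[ 0.52332574 -0.35237823  0.01855006] (np.float64(351.9963284845132), np.float64(183.55058384787438)) (np.float64(458.33673557784397), np.float64(207.96584840995567))
(np.float64(351.8143292385017), np.float64(188.58386933007196)) (np.float64(455.9820061176245), np.float64(209.00441415674632)) (np.float64(352.33744597835505), np.float64(185.76396874324894))
```

View pics/a3.png

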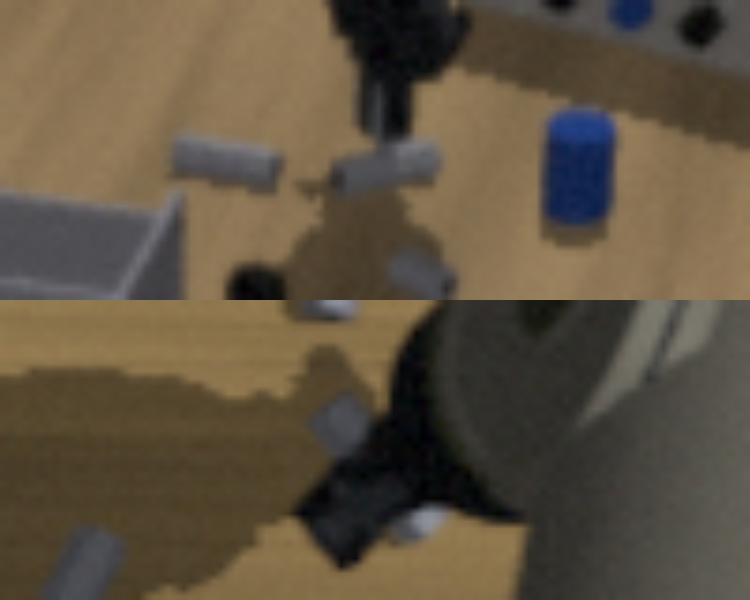

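```bash
python3 - <<'E'
from h import *
np.set_printoptions(precision=3,suppress=True)
p,R=pose()
for n in("side","top"):
    c=camera(n); im=c["img"]; dark=(im.max(2)<60)
    P=pts(c); m=dark[np.nonzero(c["depth"]>0)]
    k=m&(np.linalg.norm(P[:,:2]-p[:2],axis=1)<.05)&(P[:,2]>.002)&(P[:,2]<.1)
    Q=P[k]-p; L=Q@R   # tool frame
    print(n,len(Q),p)
    for lo in np.arange(-.08,.025,.01):
        q=L[(L[:,2]>=lo)&(L[:,2]<lo+.01)]
        if len(q): print("tool z %.3f"%lo,len(q),q[:,:2].min(0),q[:,:2].max(0),q[:,:2].mean(0))
E
```

```text
side 124 [ 0.523 -0.352  0.019]
tool z -0.080 27 [-0.011 -0.047] [0.019 0.034] [ 0.01  -0.015]
tool z -0.070 30 [-0.008 -0.039] [0.017 0.027] [ 0.008 -0.011]
tool z -0.060 16 [-0.011 -0.032] [0.016 0.013] [ 0.009 -0.006]
tool z -0.050 14 [-0.006 -0.021] [0.015 0.014] [ 0.006 -0.009]
tool z -0.040 15 [-0.002 -0.022] [0.014 0.006] [ 0.008 -0.009]
tool z -0.030 10 [-0.005 -0.02 ] [0.016 0.007] [ 0.005 -0.013]
tool z -0.020 3 [-0.001 -0.005] [0.01  0.007] [0.006 0.001]
tool z -0.000 2 [ 0.026 -0.001] [0.028 0.003] [0.027 0.001]
tool z 0.010 1 [0.027 0.006] [0.027 0.006] [0.027 0.006]
top 32 [ 0.523 -0.352  0.019]
tool z -0.080 11 [-0.01  -0.041] [ 0.015 -0.019] [ 0.006 -0.034]
tool z -0.070 10 [-0.009 -0.03 ] [ 0.013 -0.019] [ 0.007 -0.026]
tool z -0.060 4 [ 0.008 -0.03 ] [ 0.014 -0.016] [ 0.011 -0.022]
tool z -0.050 1 [ 0.008 -0.019] [ 0.008 -0.019] [ 0.008 -0.019]
tool z -0.030 2 [ 0.009 -0.012] [ 0.011 -0.011] [ 0.01  -0.012]
tool z -0.020 1 [ 0.01  -0.012] [ 0.01  -0.012] [ 0.01  -0.012]
tool z -0.000 1 [-0.019 -0.008] [-0.019 -0.008] [-0.019 -0.008]
```

The depth points put the visible fingertips about 25 mm higher than the stated geometry implies, so they are above the spacer. I'll open and descend in small steps, watching the force.

Emit:
carry_out(
  deltas=[
    [0, 0, -0.06, 0, -0.2],
    [0, 0, -0.06, 0, -0.1],
    [0, 0, 0.0, 0, -0.1],
    [0, 0, 0.05, 0, -0.1],
    [0, 0, 0.05, 0, -0.1],
  ],
)

```text
clock: 9.1
position: [0.5226, -0.3519, 0.0097]
ee_rot: [0.942, 0.335, -0.001, -0.001]
ft_force: [0.6, -0.4, -0.5]
grip_width: 0.452
grasp_force: 0.0
```

Emit:
carry_out(
  deltas=[
    [0, 0, 0.03, 0, -0.1],
    [0, 0, 0.03, 0, -0.1],
  ],
)

```text
clock: 9.35
position: [0.5232, -0.3523, 0.0062]
ee_rot: [0.942, 0.335, -0.0, -0.0]
ft_force: [-0.3, 0.3, 0.1]
grip_width: 0.449
grasp_force: 0.0
```

```bash
python3 - <<'E'
from h import *
s=camera("side"); p,R=pose(); print(p)
np.set_printoptions(precision=3,suppress=True)
c=camera("top")
u,v=map(int,proj(s,p)); a=cv2.resize(s["img"][v-25:v+15,u-50:u+50],(800,320))
cv2.imwrite("pics/a4.png",a[:,:,::-1])
E
```

```text
[ 0.5232901  -0.35233478  0.00644016]
```

View pics/a4.png

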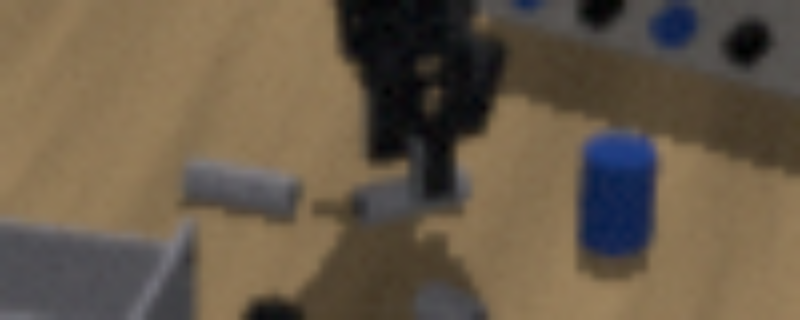

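The near fingertip is now in front of the spacer at about (435,195) and the far one is behind it. The tips look roughly 10 mm up. I'll go slightly lower and close.

Emit:
carry_out(
  deltas=[
    [0, 0, 0.03, 0, -0.1],
    [0, 0, 0.03, 0, -0.1],
  ],
)

```text
clock: 9.7
position: [0.523, -0.3522, 0.0016]
ee_rot: [0.942, 0.335, -0.0, -0.0]
ft_force: [0.0, -0.2, -0.9]
grip_width: 0.453
grasp_force: 0.0
```

Emit:
carry_out(
  deltas=[
    [0, 0, 0, 0, -0.5],
    [0, 0, 0, 0, -0.6],
    [0, 0, 0, 0, -0.7],
    [0, 0, 0, 0, -1],
    [0, 0, 0, 0, -1],
    [0, 0, 0, 0, -1],
  ],
)

```text
clock: 10.45
position: [0.5234, -0.3525, 0.0022]
ee_rot: [0.942, 0.335, 0.0, 0.0]
ft_force: [-0.2, -0.0, 3.2]
grip_width: 0.151
grasp_force: 51.4
```

Emit:
carry_out(
  deltas=[
    [0, 0, -0.1, 0, -1],
    [0, 0, -0.4, 0, -1],
    [0, 0, -0.8, 0, -1],
    [0, 0, -0.8, 0, -1],
  ],
)

```text
clock: 10.95
position: [0.5261, -0.3538, 0.1286]
ee_rot: [0.942, 0.335, 0.003, 0.004]
ft_force: [-0.5, 0.0, -1.2]
grip_width: 0.149
grasp_force: 50.8
```

```bash
python3 - <<'E'
from h import *
s=camera("side"); p,R=pose(); print(p, manip.get_obs()["grip_width"])
print(proj(s,p),proj(s,p-[0,0,.022]))
u,v=map(int,proj(s,p)); print(u,v); a=cv2.resize(s["img"][v-25:v+25,u-50:u+50],(800,400))
cv2.imwrite("pics/a5.png",a[:,:,::-1])
E
```

```text
[ 0.52461975 -0.35311016  0.12542491] 0.14903310168840636
(np.float64(352.60643035271863), np.float64(158.06806837749056)) (np.float64(352.4154502250227), np.float64(163.41325641185102))
352 158
```

View pics/a5.png

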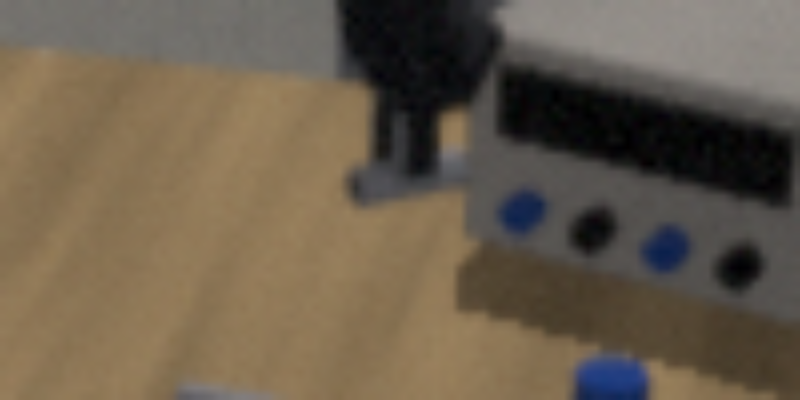

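The spacer is held right at the fingertips. From this, tip height is roughly TCP reading + 8 mm. I'll carry it to the hopper.

```bash
python3 - <<'E'
from h import *
plan([[(.53,-.26,.25,12)],[(.55,-.12,.26,0)],[(.567,.02,.26,0)],[(.567,.1,.26,0)]])
E
```

```text
start [ 0.5246 -0.3531  0.1254 39.0895]
[ 0.419 -0.459 -0.831] 0.903 
--
[ 0.324 -0.885 -0.067] 0.4 
--
[ 0.113 -0.933 -0.   ] -0.0 
--
[ 0.    -0.533 -0.   ] -0.0 
--
```

Emit:
carry_out(
  deltas=[
    [0.05, -0.05, -0.3, 0.1, -1],
    [0.15, -0.17, -0.6, 0.35, -1],
    [0.3, -0.32, -0.83, 0.6, -1],
    [0.42, -0.46, -0.83, 0.9, -1],
    [0.42, -0.46, -0.83, 0.9, -1],
  ],
)

```text
clock: 11.62
position: [0.529, -0.2563, 0.2463]
ee_rot: [0.994, 0.107, -0.0, -0.0]
ft_force: [0.6, -1.1, -1.4]
grip_width: 0.152
grasp_force: 50.8
```

Emit:
carry_out(
  deltas=[
    [0.08, -0.22, -0.03, 0.1, -1],
    [0.16, -0.45, -0.07, 0.2, -1],
    [0.25, -0.7, -0.07, 0.4, -1],
    [0.32, -0.88, -0.07, 0.4, -1],
    [0.32, -0.88, -0.07, 0.4, -1],
  ],
)

```text
clock: 12.25
position: [0.5479, -0.118, 0.2562]
ee_rot: [1.0, 0.003, -0.001, -0.0]
ft_force: [-0.0, -0.5, -0.6]
grip_width: 0.151
grasp_force: 50.8
```

Emit:
carry_out(
  deltas=[
    [0.03, -0.3, 0, 0, -1],
    [0.06, -0.6, 0, 0, -1],
    [0.11, -0.93, 0, 0, -1],
    [0.11, -0.93, 0, 0, -1],
    [0.11, -0.93, 0, 0, -1],
  ],
)

```text
clock: 12.88
position: [0.5642, 0.0176, 0.2563]
ee_rot: [1.0, 0.0, -0.001, 0.0]
ft_force: [0.6, -0.7, -1.3]
grip_width: 0.15
grasp_force: 50.8
```

```bash
python3 - <<'E'
from h import *
o=manip.get_obs(); print(o["grip_width"],o["grasp_force"])
plan([[(.567,.1,.26,0)]])
s=camera("side"); c=camera("top"); show(c)
a=cv2.resize(s["img"][150:260,260:420],(640,440)); cv2.imwrite("pics/a6.png",a[:,:,::-1])
E
```

```text
0.15026966205223516 50.82901205867529
start [0.5642 0.0176 0.2563 0.0412]
[ 0.019 -0.55  -0.025] 0.001 
--
xy [ 0.5248 -0.0797] len 0.258 wid 0.069 ang 6.0 px [353. 206.]
xy [ 0.6107 -0.1466] len 0.031 wid 0.019 ang 138.2 px [379. 173.]
xy [ 0.6015 -0.3418] len 0.058 wid 0.016 ang 171.2 px [453. 178.]
xy [ 0.5217 -0.1391] len 0.056 wid 0.018 ang 37.3 px [375. 207.]
xy [ 0.4827 -0.2526] len 0.032 wid 0.017 ang 150.1 px [419. 223.]
```

View pics/a6.png

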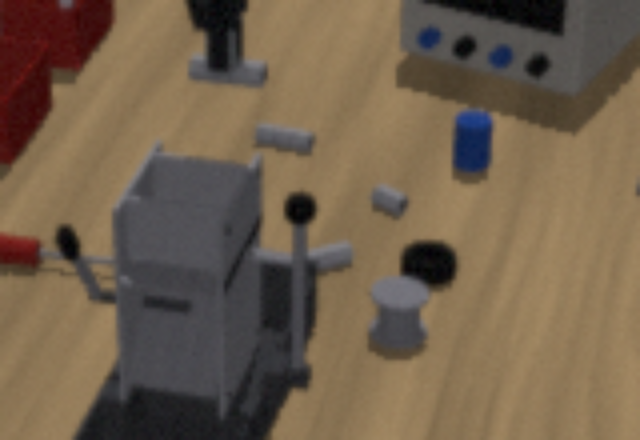

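```bash
python3 - <<'E'
from h import *
np.set_printoptions(precision=4,suppress=True)
s=camera("side"); p,R=pose(); print(proj(s,p))
for z in(.22,.24,.26,.28,.30): print(z,ray(s,317,167.5,z))
P=pts(s); im=s["img"].reshape(-1,3)[(s["depth"]>0).ravel()]
v,u=np.nonzero(s["depth"]>0); k=(abs(v-168)<2)&(abs(u-317)<8); print(P[k].mean(0),P[k].min(0),P[k].max(0))
E
```

```text
(np.float64(316.1656184149458), np.float64(169.89837968848246))
0.22 [ 0.5844 -0.0675  0.22  ]
0.24 [ 0.5743 -0.0297  0.24  ]
0.26 [0.5641 0.0082 0.26  ]
0.28 [0.554 0.046 0.28 ]
0.3 [0.5438 0.0839 0.3   ]
[0.5591 0.0269 0.2683] [0.538  0.019  0.2585] [0.5823 0.0366 0.2759]
```

Emit:
carry_out(
  deltas=[
    [0.02, -0.25, 0, 0, -1],
    [0.02, -0.55, 0, 0, -1],
    [0.02, -0.55, 0, 0, -1],
    [0.02, -0.55, 0, 0, -1],
  ],
)

```text
clock: 13.52
position: [0.5673, 0.1006, 0.2569]
ee_rot: [1.0, 0.0, -0.0, 0.0]
ft_force: [-0.1, -1.7, 0.2]
grip_width: 0.15
grasp_force: 50.8
```

Emit:
carry_out(
  deltas=[
    [0, 0, 0.2, 0, -1],
    [0, 0, 0.4, 0, -1],
    [0, 0, 0.4, 0, -1],
  ],
)

```text
clock: 13.9
position: [0.5661, 0.0998, 0.195]
ee_rot: [1.0, -0.0, -0.002, 0.001]
ft_force: [-0.2, -0.8, 0.1]
grip_width: 0.15
grasp_force: 50.9
```

Emit:
carry_out(
  deltas=[
    [0, 0, 0, 0, -0.6],
    [0, 0, 0, 0, -0.45],
    [0, 0, 0, 0, -0.4],
    [0, 0, 0, 0, -0.4],
    [0, 0, -0.25, 0, -0.4],
    [0, 0, -0.4, 0, -0.2],
    [0, 0, -0.4, 0, 0],
  ],
)

```text
clock: 14.78
position: [0.5679, 0.1025, 0.2589]
ee_rot: [1.0, 0.001, 0.002, -0.0]
ft_force: [-0.3, -0.8, -0.6]
grip_width: 0.5
grasp_force: 0.0
```

Emit:
carry_out(
  deltas=[
    [0, 0.4, 0, 0, 0],
    [0, 0.8, 0, 0, 0],
    [0, 0.8, 0, 0, 0],
  ],
)

```text
clock: 15.15
position: [0.5668, -0.0242, 0.2557]
ee_rot: [1.0, -0.004, -0.001, 0.001]
ft_force: [0.2, 1.0, -0.5]
grip_width: 0.499
grasp_force: 0.0
```

```bash
python3 - <<'E'
from h import *
np.set_printoptions(precision=4,suppress=True)
c=camera("top"); show(c); P=pts(c)
B=P[(abs(P[:,0]-.567)<.033)&(abs(P[:,1]-.1)<.028)&(P[:,2]<.23)]; print(np.histogram(B[:,2],bins=np.arange(.14,.23,.01)))
H=B[(B[:,2]>.171)&(B[:,2]<.2)]; print(H.mean(0),H.min(0),H.max(0))
plan([[(.57,-.02,.2,38.5)],[(.5217,-.139,.09,38.5)]])
E
```

```text
xy [ 0.5361 -0.109 ] len 0.263 wid 0.127 ang 4.4 px [364. 201.]
xy [ 0.602  -0.3423] len 0.057 wid 0.015 ang 172.8 px [453. 178.]
xy [ 0.4832 -0.2524] len 0.031 wid 0.018 ang 151.7 px [419. 223.]
(array([  0,  16, 364, 132,  66,   0,   0,   0]), array([0.14, 0.15, 0.16, 0.17, 0.18, 0.19, 0.2 , 0.21, 0.22]))
[0.5663 0.1015 0.1784] [0.5393 0.0919 0.1714] [0.5932 0.1119 0.1849]
start [ 0.5669 -0.0205  0.2559 -0.1659]
[ 0.021 -0.003  0.373] -1.289 !!
--
[-0.746  0.42   0.733] -0.0 
--
```

The first long spacer is in the hopper. Next is the long one at (0.522, -0.139).

```bash
python3 - <<'E'
from h import *
plan([[(.545,-.09,.15,28.5)],[(.5217,-.139,.05,38.5)],[(.5217,-.139,-.003,38.5)]])
E
```

```text
start [ 0.5669 -0.0205  0.2559 -0.1659]
[-0.144  0.464  0.706] -0.956 
--
[-0.292  0.213  0.667] -0.333 
--
[0.    0.    0.353] -0.0 
--
```

Emit:
carry_out(
  deltas=[
    [-0.05, 0.16, 0.24, -0.3, -0.1],
    [-0.1, 0.3, 0.5, -0.65, -0.1],
    [-0.144, 0.464, 0.706, -0.956, -0.1],
    [-0.144, 0.464, 0.706, -0.956, -0.1],
    [-0.144, 0.464, 0.706, -0.956, -0.1],
  ],
)

```text
clock: 15.82
position: [0.5464, -0.0857, 0.1517]
ee_rot: [0.969, 0.248, 0.0, -0.0]
ft_force: [-0.5, -0.2, 0.7]
grip_width: 0.447
grasp_force: 0.0
```

Emit:
carry_out(
  deltas=[
    [-0.15, 0.11, 0.2, -0.2, -0.1],
    [-0.29, 0.213, 0.4, -0.333, -0.1],
    [-0.29, 0.213, 0.667, -0.333, -0.1],
    [-0.29, 0.213, 0.667, -0.333, -0.1],
    [-0.29, 0.213, 0.667, -0.333, -0.1],
  ],
)

```text
clock: 16.45
position: [0.5248, -0.1354, 0.0531]
ee_rot: [0.943, 0.332, 0.001, 0.001]
ft_force: [0.1, 0.3, -0.2]
grip_width: 0.451
grasp_force: 0.0
```

```bash
python3 - <<'E'
from h import *
plan([[(.5217,-.139,-.003,38.5)]]); c=camera("side"); 
p=(.5217,-.139,.0085); print(proj(c,p)); c2=camera("top"); show(c2)
a=cv2.resize(c["img"][150:230,290:410],(600,400)); cv2.imwrite("pics/a7.png",a[:,:,::-1])
E
```

```text
start [ 0.5248 -0.1354  0.0531 38.8179]
[-0.031  0.006  0.374] 0.011 
--
(np.float64(340.20127706122054), np.float64(215.1218367327961))
xy [ 0.5428 -0.2186] len 0.251 wid 0.129 ang 8.5 px [406. 200.]
xy [ 0.6013 -0.3413] len 0.056 wid 0.018 ang 171.4 px [453. 179.]
xy [ 0.4399 -0.0636] len 0.045 wid 0.033 ang 178.7 px [346. 238.]
```

View pics/a7.png

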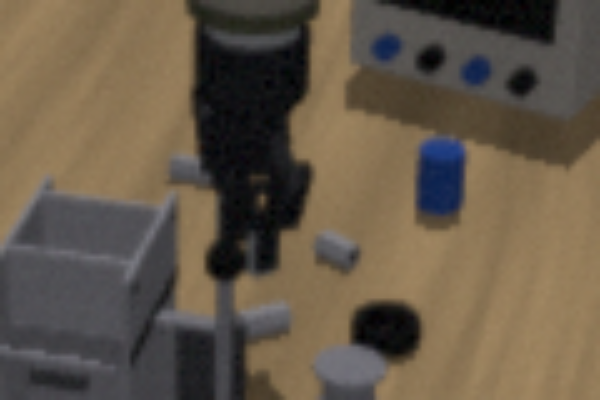

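The gripper is above the spacer at about (265,320). I'll descend and grip.

Emit:
carry_out(
  deltas=[
    [-0.015, 0.003, 0.15, 0, -0.1],
    [-0.015, 0.003, 0.3, 0, -0.1],
    [-0.015, 0.003, 0.36, 0, -0.1],
    [-0.015, 0.003, 0.36, 0, -0.1],
    [-0.015, 0.003, 0.36, 0, -0.1],
  ],
)

```text
clock: 17.18
position: [0.5225, -0.1383, -0.0018]
ee_rot: [0.943, 0.332, 0.001, 0.001]
ft_force: [-0.3, 0.1, 0.3]
grip_width: 0.449
grasp_force: 0.0
```

Emit:
carry_out(
  deltas=[
    [0, 0, 0, 0, -0.5],
    [0, 0, 0, 0, -0.6],
    [0, 0, 0, 0, -0.7],
    [0, 0, 0, 0, -1],
    [0, 0, 0, 0, -1],
  ],
)

```text
clock: 17.8
position: [0.5221, -0.1384, -0.0019]
ee_rot: [0.943, 0.332, 0.0, 0.0]
ft_force: [-1.9, 0.2, 8.2]
grip_width: 0.19
grasp_force: 58.5
```

Emit:
carry_out(
  deltas=[
    [0, 0, -0.15, 0, -1],
    [0, 0, -0.5, 0, -1],
    [0, 0, -1, 0, -1],
    [0, 0, -1, 0, -1],
    [0, 0, -1, 0, -1],
  ],
)

```text
clock: 18.42
position: [0.5219, -0.1384, 0.1476]
ee_rot: [0.943, 0.332, 0.001, 0.001]
ft_force: [-0.2, 0.5, -0.8]
grip_width: 0.19
grasp_force: 59.1
```

```bash
python3 - <<'E'
from h import *
o=manip.get_obs(); print(o["grip_width"],o["grasp_force"])
plan([[(.54,-.08,.258,10)],[(.567,.04,.262,0)],[(.567,.105,.262,0)],[(.567,.105,.203,0)]])
E
```

```text
0.18999355201765078 59.08833593130112
start [ 0.5219 -0.1384  0.1476 38.7568]
[ 0.338 -0.228 -0.736] 0.959 
--
[ 0.316 -0.757 -0.027] 0.333 
--
[ 0.    -0.433 -0.   ] -0.0 
--
[0.    0.    0.393] -0.0 
--
```

Emit:
carry_out(
  deltas=[
    [0.05, -0.03, -0.3, 0.2, -1],
    [0.15, -0.1, -0.6, 0.5, -1],
    [0.34, -0.23, -0.74, 0.8, -1],
    [0.34, -0.23, -0.74, 0.96, -1],
    [0.34, -0.23, -0.74, 0.96, -1],
  ],
)

```text
clock: 19.05
position: [0.5391, -0.0793, 0.256]
ee_rot: [0.996, 0.087, -0.001, -0.0]
ft_force: [-0.0, 0.1, -0.8]
grip_width: 0.186
grasp_force: 59.1
```

Emit:
carry_out(
  deltas=[
    [0.1, -0.25, -0.03, 0.15, -1],
    [0.2, -0.5, -0.03, 0.333, -1],
    [0.316, -0.76, -0.03, 0.333, -1],
    [0.316, -0.76, -0.03, 0.333, -1],
    [0.316, -0.76, -0.03, 0.333, -1],
  ],
)

```text
clock: 19.68
position: [0.5663, 0.0398, 0.2612]
ee_rot: [1.0, -0.0, -0.001, 0.0]
ft_force: [0.6, -0.5, -0.3]
grip_width: 0.194
grasp_force: 59.1
```

Emit:
carry_out(
  deltas=[
    [0, -0.2, 0, 0, -1],
    [0, -0.43, 0, 0, -1],
    [0, -0.43, 0, 0, -1],
    [0, -0.43, 0, 0, -1],
  ],
)

```text
clock: 20.18
position: [0.5669, 0.1035, 0.262]
ee_rot: [1.0, -0.001, -0.0, 0.001]
ft_force: [-0.2, -0.0, -0.4]
grip_width: 0.195
grasp_force: 59.1
```

```bash
python3 - <<'E'
from h import *
o=manip.get_obs(); print(o["grip_width"],o["grasp_force"])
plan([[(.567,.105,.203,0)]])
E
```

```text
0.19524993734442372 59.08984154462814
start [ 0.5669  0.1035  0.262  -0.119 ]
[ 0.001 -0.01   0.394] -0.004 
--
```

Emit:
carry_out(
  deltas=[
    [0, 0, 0.2, 0, -1],
    [0, 0, 0.39, 0, -1],
    [0, 0, 0.39, 0, -1],
    [0, 0, 0.39, 0, -0.5],
    [0, 0, 0.39, 0, -0.4],
    [0, 0, 0.39, 0, -0.35],
    [0, 0, 0.39, 0, -0.35],
    [0, 0, 0.2, 0, -0.35],
    [0, 0, 0, 0, -0.1],
    [0, 0, 0, 0, 0],
  ],
)

```text
clock: 21.42
position: [0.5678, 0.1061, 0.2651]
ee_rot: [1.0, -0.0, 0.002, -0.0]
ft_force: [-0.5, -0.4, -0.7]
grip_width: 0.5
grasp_force: 0.0
```

Emit:
carry_out(
  deltas=[
    [0, 0.5, 0, 0, -0.1],
    [0, 1, 0, 0, -0.1],
    [0, 1, 0, 0, -0.1],
    [0, 1, 0, 0, -0.1],
  ],
)

```text
clock: 21.92
position: [0.5663, -0.0471, 0.2617]
ee_rot: [1.0, -0.002, -0.001, 0.0]
ft_force: [0.2, 0.4, -0.7]
grip_width: 0.449
grasp_force: 0.0
```

Emit:
carry_out(
  deltas=[
    [0.05, 0.5, 0, 0, -0.1],
    [0.1, 1, 0, 0, -0.1],
    [0.1, 1, 0, 0, -0.1],
    [0.1, 1, 0, 0, -0.1],
  ],
)

```text
clock: 22.42
position: [0.5815, -0.1953, 0.2616]
ee_rot: [1.0, -0.001, -0.001, -0.0]
ft_force: [-0.4, 0.1, 0.4]
grip_width: 0.45
grasp_force: 0.0
```

```bash
cat >> h.py <<'E'
def hop(c):
    P=pts(c); B=P[(abs(P[:,0]-.567)<.033)&(abs(P[:,1]-.1)<.028)&(P[:,2]<.3)]; h=np.histogram(B[:,2],bins=np.arange(.14,.3,.01)); print("hopper z",dict(zip(h[1].round(2),h[0])))
    H=B[(B[:,2]>.171)&(B[:,2]<.23)]
    if len(H): print(H.mean(0).round(3),H.min(0).round(3),H.max(0).round(3))
E
python3 - <<'E'
from h import *
c=camera("top"); show(c); hop(c)
plan([[(.602,-.28,.15,-7)],[(.602,-.342,.05,-7)]])
E
```

```text
xy [ 0.6654 -0.2868] len 0.031 wid 0.012 ang 150.8 px [432. 154.]
xy [ 0.5472 -0.3624] len 0.270 wid 0.151 ang 166.2 px [461. 199.]
xy [ 0.6111 -0.1465] len 0.031 wid 0.020 ang 140.0 px [378. 173.]
xy [ 0.4397 -0.0635] len 0.045 wid 0.033 ang 177.9 px [346. 238.]
hopper z {np.float64(0.14): np.int64(0), np.float64(0.15): np.int64(16), np.float64(0.16): np.int64(215), np.float64(0.17): np.int64(229), np.float64(0.18): np.int64(135), np.float64(0.19): np.int64(0), np.float64(0.2): np.int64(0), np.float64(0.21): np.int64(0), np.float64(0.22): np.int64(0), np.float64(0.23): np.int64(0), np.float64(0.24): np.int64(0), np.float64(0.25): np.int64(0), np.float64(0.26): np.int64(0), np.float64(0.27): np.int64(0), np.float64(0.28): np.int64(0)}
[0.567 0.11  0.179] [0.539 0.092 0.171] [0.594 0.128 0.186]
start [ 0.5818 -0.1932  0.2618  0.0124]
[0.135 0.579 0.746] 0.234 
--
[0.05  0.41  0.667] -0.0 
--
```

Both long spacers lie side by side on the hopper floor. Now the third.

Emit:
carry_out(
  deltas=[
    [0.05, 0.2, 0.25, 0.1, -0.1],
    [0.1, 0.4, 0.5, 0.234, -0.1],
    [0.135, 0.579, 0.746, 0.234, -0.1],
    [0.135, 0.579, 0.746, 0.234, -0.1],
  ],
)

```text
clock: 22.98
position: [0.6004, -0.2803, 0.1469]
ee_rot: [0.998, -0.061, -0.003, -0.001]
ft_force: [0.1, 0.5, -0.5]
grip_width: 0.451
grasp_force: 0.0
```

Emit:
carry_out(
  deltas=[
    [0.02, 0.2, 0.3, 0, -0.1],
    [0.05, 0.41, 0.5, 0, -0.1],
    [0.05, 0.41, 0.667, 0, -0.1],
    [0.05, 0.41, 0.667, 0, -0.1],
    [0.05, 0.41, 0.667, 0, -0.1],
    [0.05, 0.41, 0.667, 0, -0.1],
  ],
)

```text
clock: 23.72
position: [0.6031, -0.3426, 0.0528]
ee_rot: [0.998, -0.061, 0.001, 0.0]
ft_force: [-0.7, 0.1, -1.1]
grip_width: 0.447
grasp_force: 0.0
```

```bash
python3 - <<'E'
from h import *
s=camera("side"); c=camera("top"); show(c); m=cv2.inRange(s["img"],(75,75,75),(255,255,255))
plan([[(.602,-.342,-.003,-7)]])
p=(.602,-.342,.0085); print(proj(s,p))
a=s["img"][160:220,320:410]; b=c["img"][150:240,400:500]
cv2.imwrite("pics/a8.png",np.hstack([cv2.resize(a,(450,300)),cv2.resize(b,(333,300))])[:,:,::-1])
E
```

```text
xy [ 0.5246 -0.4406] len 0.259 wid 0.043 ang 174.4 px [492. 209.]
xy [ 0.6138 -0.1479] len 0.029 wid 0.015 ang 145.2 px [379. 172.]
xy [ 0.5908 -0.342 ] len 0.036 wid 0.012 ang 172.0 px [453. 182.]
xy [ 0.4833 -0.2515] len 0.031 wid 0.019 ang 152.0 px [419. 223.]
xy [ 0.44  -0.063] len 0.046 wid 0.033 ang 178.1 px [346. 238.]
start [ 0.6025 -0.343   0.0521 -7.0119]
[-0.004 -0.006  0.367] -0.0 
--
(np.float64(331.22977829022994), np.float64(184.65438893085798))
```

View pics/a8.png

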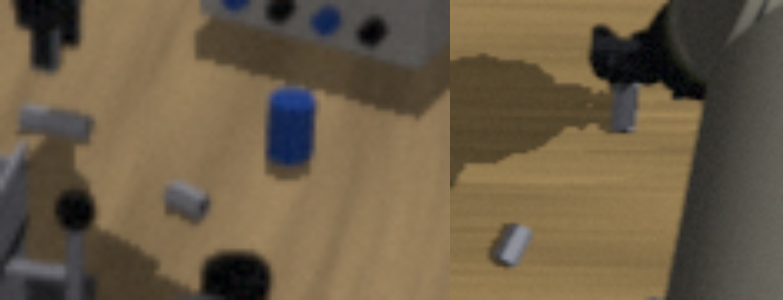

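The gripper is above the third long spacer, which shows at about (55,120) on the left. I'll descend and grip.

Emit:
carry_out(
  deltas=[
    [0, 0, 0.15, 0, -0.1],
    [0, 0, 0.3, 0, -0.1],
    [0, 0, 0.36, 0, -0.1],
    [0, 0, 0.36, 0, -0.1],
    [0, 0, 0.36, 0, -0.1],
  ],
)

```text
clock: 24.45
position: [0.6022, -0.3434, -0.0028]
ee_rot: [0.998, -0.061, 0.0, 0.0]
ft_force: [-0.3, -0.3, -0.3]
grip_width: 0.448
grasp_force: 0.0
```

Emit:
carry_out(
  deltas=[
    [0, 0, 0, 0, -0.5],
    [0, 0, 0, 0, -0.6],
    [0, 0, 0, 0, -0.7],
    [0, 0, 0, 0, -1],
    [0, 0, 0, 0, -1],
  ],
)

```text
clock: 25.08
position: [0.6022, -0.3435, -0.0023]
ee_rot: [0.998, -0.061, 0.001, 0.0]
ft_force: [-1.5, 0.5, 5.4]
grip_width: 0.196
grasp_force: 58.5
```

Emit:
carry_out(
  deltas=[
    [0, 0, -0.15, 0, -1],
    [0, 0, -0.5, 0, -1],
    [0, 0, -1, 0, -1],
    [0, 0, -1, 0, -1],
    [0, 0, -1, 0, -1],
  ],
)

```text
clock: 25.7
position: [0.6022, -0.3435, 0.1485]
ee_rot: [0.998, -0.061, 0.001, 0.001]
ft_force: [1.1, 0.2, -1.3]
grip_width: 0.193
grasp_force: 58.9
```

```bash
python3 - <<'E'
from h import *
plan([[(.59,-.22,.258,0)],[(.575,-.08,.265,0)],[(.567,.05,.265,0)],[(.567,.094,.265,0)]])
E
```

```text
start [ 0.6022 -0.3435  0.1485 -7.0457]
[-0.182 -0.807 -0.73 ] -0.235 
--
[-0.1   -0.933 -0.047] -0.0 
--
[-0.053 -0.867 -0.   ] -0.0 
--
[ 0.    -0.293 -0.   ] -0.0 
--
```

Emit:
carry_out(
  deltas=[
    [-0.03, -0.1, -0.3, -0.1, -1],
    [-0.1, -0.35, -0.6, -0.235, -1],
    [-0.18, -0.6, -0.73, -0.235, -1],
    [-0.18, -0.81, -0.73, -0.235, -1],
    [-0.18, -0.81, -0.73, -0.235, -1],
  ],
)

```text
clock: 26.32
position: [0.5899, -0.2158, 0.2549]
ee_rot: [1.0, 0.002, -0.001, -0.001]
ft_force: [-0.3, -0.7, -0.4]
grip_width: 0.197
grasp_force: 58.9
```

Emit:
carry_out(
  deltas=[
    [-0.03, -0.3, -0.05, 0, -1],
    [-0.06, -0.6, -0.05, 0, -1],
    [-0.1, -0.93, -0.05, 0, -1],
    [-0.1, -0.93, -0.05, 0, -1],
    [-0.1, -0.93, -0.05, 0, -1],
  ],
)

```text
clock: 26.95
position: [0.5744, -0.0813, 0.2624]
ee_rot: [1.0, -0.001, -0.001, 0.0]
ft_force: [0.3, -1.3, -0.4]
grip_width: 0.188
grasp_force: 58.9
```

Emit:
carry_out(
  deltas=[
    [-0.02, -0.3, 0, 0, -1],
    [-0.04, -0.6, 0, 0, -1],
    [-0.05, -0.87, 0, 0, -1],
    [-0.05, -0.87, 0, 0, -1],
    [-0.05, -0.87, 0, 0, -1],
  ],
)

```text
clock: 27.58
position: [0.5676, 0.0484, 0.2629]
ee_rot: [1.0, -0.001, -0.0, 0.0]
ft_force: [0.3, -0.2, -0.3]
grip_width: 0.189
grasp_force: 58.9
```

```bash
python3 - <<'E'
from h import *
o=manip.get_obs(); print(o["grip_width"],o["grasp_force"])
plan([[(.567,.094,.265,0)],[(.567,.094,.206,0)]])
E
```

```text
0.18914744463595992 58.94527181982994
start [ 0.5676  0.0484  0.2629 -0.1438]
[-0.005 -0.304 -0.014] -0.005 
--
[0.    0.    0.393] -0.0 
--
```

Emit:
carry_out(
  deltas=[
    [0, -0.15, 0, 0, -1],
    [0, -0.3, 0, 0, -1],
    [0, -0.3, 0, 0, -1],
    [0, -0.3, 0, 0, -1],
    [0, -0.3, 0.2, 0, -1],
    [0, -0.3, 0.38, 0, -1],
    [0, -0.3, 0.38, 0, -1],
  ],
)

```text
clock: 28.45
position: [0.5665, 0.0935, 0.2047]
ee_rot: [1.0, -0.001, -0.002, 0.001]
ft_force: [-0.5, 0.3, -0.4]
grip_width: 0.189
grasp_force: 58.9
```

Emit:
carry_out(
  deltas=[
    [0, 0, 0, 0, -0.5],
    [0, 0, 0, 0, -0.4],
    [0, 0, 0, 0, -0.35],
    [0, 0, 0, 0, -0.35],
    [0, 0, -0.2, 0, -0.35],
    [0, 0, -0.4, 0, -0.1],
    [0, 0, -0.4, 0, 0],
  ],
)

```text
clock: 29.32
position: [0.5683, 0.0961, 0.2691]
ee_rot: [1.0, 0.0, 0.002, -0.0]
ft_force: [0.0, -0.2, 0.2]
grip_width: 0.499
grasp_force: 0.0
```

Emit:
carry_out(
  deltas=[
    [0, 0.4, 0, 0, -0.5],
    [0, 0.85, 0, 0, -1],
    [0, 0.85, 0, 0, -1],
    [0, 0.85, 0, 0, -1],
  ],
)

```text
clock: 29.82
position: [0.5671, -0.0318, 0.266]
ee_rot: [1.0, -0.0, -0.0, -0.0]
ft_force: [0.1, 0.7, -0.3]
grip_width: 0.002
grasp_force: 0.0
```

```bash
python3 - <<'E'
from h import *
c=camera("top"); hop(c); show(c)
for r in outline_of("diverter_handle",c)[:1]: print(pts(c,r["region"]).mean(0))
P=pts(c); im=c["img"].max(2)[c["depth"]>0]
k=(P[:,0]>.625)&(P[:,0]<.67)&(P[:,1]>0)&(P[:,1]<.2)&(P[:,2]>.14)&(P[:,2]<.24); Q=P[k]; print("div",len(Q),Q.mean(0),Q.min(0),Q.max(0)); i=np.argsort(Q[:,1]); print(Q[i][::6].round(3))
plan([[(.642,-.02,.262,0)],[(.642,.1,.262,0)]])
E
```

```text
hopper z {np.float64(0.14): np.int64(0), np.float64(0.15): np.int64(1), np.float64(0.16): np.int64(40), np.float64(0.17): np.int64(342), np.float64(0.18): np.int64(207), np.float64(0.19): np.int64(0), np.float64(0.2): np.int64(0), np.float64(0.21): np.int64(0), np.float64(0.22): np.int64(0), np.float64(0.23): np.int64(0), np.float64(0.24): np.int64(0), np.float64(0.25): np.int64(0), np.float64(0.26): np.int64(0), np.float64(0.27): np.int64(0), np.float64(0.28): np.int64(0)}
[0.567 0.101 0.179] [0.54  0.074 0.171] [0.595 0.128 0.187]
xy [ 0.5374 -0.1172] len 0.263 wid 0.143 ang 4.1 px [367. 201.]
xy [ 0.4831 -0.2526] len 0.032 wid 0.017 ang 152.0 px [419. 223.]
[0.60805086 0.09430364 0.13577656]
div 119 [0.64084581 0.14485228 0.17734183] [0.63573774 0.11963312 0.14090447] [0.64677908 0.16792941 0.20496508]
[[0.638 0.12  0.143]
 [0.645 0.122 0.142]
 [0.638 0.126 0.151]
 [0.64  0.128 0.152]
 [0.642 0.132 0.163]
 [0.644 0.134 0.165]
 [0.638 0.137 0.161]
 [0.644 0.139 0.166]
 [0.644 0.142 0.184]
 [0.643 0.144 0.184]
 [0.636 0.146 0.184]
 [0.64  0.148 0.188]
 [0.642 0.15  0.19 ]
 [0.646 0.152 0.193]
 [0.639 0.154 0.192]
 [0.646 0.156 0.198]
 [0.637 0.158 0.197]
 [0.638 0.161 0.196]
 [0.646 0.163 0.198]
 [0.638 0.166 0.192]]
start [ 0.5672 -0.0301  0.2663  0.1358]
[ 0.499 -0.066  0.029] 0.005 
--
[ 0.  -0.8 -0. ] -0.0 
--
```

All three long spacers lie flat in the hopper. The diverter leans about 0.6–0.7 rad, so I'll push it to its left stop with closed fingers.

Emit:
carry_out(
  deltas=[
    [0.25, -0.03, 0.02, 0, -1],
    [0.5, -0.06, 0.03, 0, -1],
    [0.5, -0.3, 0.03, 0, -1],
    [0.5, -0.6, 0.03, 0, -1],
    [0.5, -0.9, 0.03, 0, -1],
    [0.5, -0.9, 0.03, 0, -1],
    [0.5, -0.9, 0.03, 0, -1],
  ],
)

```text
clock: 30.8
position: [0.6421, 0.104, 0.2619]
ee_rot: [1.0, 0.001, -0.0, 0.0]
ft_force: [-1.0, -1.2, 0.0]
grip_width: -0.0
grasp_force: 0.0
```

Emit:
carry_out(
  deltas=[
    [0, 0, 0.3, 0, -1],
    [0, 0, 0.66, 0, -1],
    [0, 0, 0.66, 0, -1],
    [0, 0, 0.66, 0, -1],
  ],
)

```text
clock: 31.3
position: [0.6433, 0.1029, 0.1654]
ee_rot: [1.0, -0.0, 0.001, -0.0]
ft_force: [1.1, -0.9, 1.3]
grip_width: -0.001
grasp_force: 0.0
```

Emit:
carry_out(
  deltas=[
    [0, -0.08, 0, 0, -1],
    [0, -0.16, 0, 0, -1],
    [0, -0.2, 0, 0, -1],
    [0, -0.2, 0, 0, -1],
  ],
)

```text
clock: 31.8
position: [0.6424, 0.1339, 0.1634]
ee_rot: [1.0, 0.0, 0.0, -0.0]
ft_force: [0.4, -0.9, 0.1]
grip_width: 0.002
grasp_force: 0.0
```

Emit:
carry_out(
  deltas=[
    [0, -0.03, 0, 0, -1],
    [0, -0.03, 0, 0, -1],
  ],
)

```text
clock: 32.05
position: [0.6423, 0.1373, 0.163]
ee_rot: [1.0, -0.0, -0.0, 0.0]
ft_force: [-0.3, -2.4, -0.0]
grip_width: -0.003
grasp_force: 1.0
```

Emit:
carry_out(
  deltas=[
    [0, -0.03, 0, 0, -1],
    [0, -0.03, 0, 0, -1],
  ],
)

```text
clock: 32.3
position: [0.6422, 0.1424, 0.1631]
ee_rot: [1.0, 0.0, -0.0, -0.0]
ft_force: [1.0, -3.5, 0.5]
grip_width: -0.003
grasp_force: 1.1
```

```bash
cat >> h.py <<'E'
def div(c):
    P=pts(c); k=(P[:,0]>.625)&(P[:,0]<.67)&(P[:,1]>-.05)&(P[:,1]<.25)&(P[:,2]>.12)&(P[:,2]<.24); Q=P[k]
    print("div",len(Q),Q.mean(0).round(4),Q.min(0).round(4),Q.max(0).round(4))
E
python3 - <<'E'
from h import *
div(camera("side")); div(camera("top"))
E
```

```text
div 222 [0.6389 0.1528 0.1983] [0.6293 0.0971 0.12  ] [0.6575 0.1865 0.2397]h.py:52: RuntimeWarning: Mean of empty slice.
  print("div",len(Q),Q.mean(0).round(4),Q.min(0).round(4),Q.max(0).round(4))
  ret = um.true_divide(
Traceback (most recent call last):
  File "h.py", line 52, in div
    print("div",len(Q),Q.mean(0).round(4),Q.min(0).round(4),Q.max(0).round(4))
                                          ~~~~~^^^
ValueError: zero-size array to reduction operation minimum which has no identity
```

Force of about 3 N means the handle is moving against friction. I'll keep going in small steps until the stop.

Emit:
carry_out(
  deltas=[
    [0, -0.03, 0, 0, -1],
    [0, -0.03, 0, 0, -1],
  ],
)

```text
clock: 32.65
position: [0.6424, 0.1448, 0.163]
ee_rot: [1.0, -0.001, -0.0, 0.001]
ft_force: [-0.5, -9.9, 2.3]
grip_width: 0.001
grasp_force: 3.7
```

Emit:
carry_out(
  deltas=[
    [0, -0.03, 0, 0, -1],
    [0, -0.03, 0, 0, -1],
  ],
)

```text
clock: 32.9
position: [0.6425, 0.1453, 0.1629]
ee_rot: [1.0, -0.002, -0.001, 0.004]
ft_force: [-3.9, -19.2, 3.8]
grip_width: -0.001
grasp_force: 8.5
```

Emit:
carry_out(
  deltas=[
    [0, -0.02, 0, 0, -1],
    [0, -0.02, 0, 0, -1],
  ],
)

```text
clock: 33.15
position: [0.6425, 0.1456, 0.1627]
ee_rot: [1.0, -0.003, -0.001, 0.006]
ft_force: [-6.1, -25.9, 7.2]
grip_width: -0.002
grasp_force: 11.9
```

The force has risen to 26 N, so the diverter is at its left stop. I'll back off and go to the gate lever.

Emit:
carry_out(
  deltas=[
    [0, 0.2, 0, 0, -1],
    [0, 0.4, 0, 0, -1],
    [0, 0.4, -0.3, 0, -1],
    [0, 0.4, -0.67, 0, -1],
    [0, 0.4, -0.67, 0, -1],
    [0, 0.4, -0.67, 0, -1],
  ],
)

```text
clock: 33.9
position: [0.6421, 0.0952, 0.2633]
ee_rot: [1.0, 0.001, 0.0, -0.0]
ft_force: [-1.3, -0.1, -0.7]
grip_width: -0.002
grasp_force: 0.0
```

Emit:
carry_out(
  deltas=[
    [-0.3, 0.15, 0, 0, -1],
    [-0.6, 0.3, 0, 0, -1],
    [-1, 0.35, 0, 0, -1],
    [-1, 0.35, 0, 0, -1],
    [-1, 0.35, 0, 0, -1],
  ],
)

```text
clock: 34.52
position: [0.4924, 0.0417, 0.2632]
ee_rot: [1.0, 0.0, -0.0, 0.0]
ft_force: [-0.1, 0.8, 0.7]
grip_width: 0.007
grasp_force: 0.0
```

```bash
python3 - <<'E'
from h import *
c=camera("top"); hop(c); div(c); show(c); save(c,"a9.png",(230,120,430,250),3.5)
plan([[(.486,.05,.262,0)],[(.486,.05,.17,0)],[(.486,.074,.17,0),(.486,.154,.17,0)]])
E
```

```text
hopper z {np.float64(0.14): np.int64(0), np.float64(0.15): np.int64(0), np.float64(0.16): np.int64(0), np.float64(0.17): np.int64(0), np.float64(0.18): np.int64(0), np.float64(0.19): np.int64(0), np.float64(0.2): np.int64(0), np.float64(0.21): np.int64(0), np.float64(0.22): np.int64(0), np.float64(0.23): np.int64(0), np.float64(0.24): np.int64(0), np.float64(0.25): np.int64(0), np.float64(0.26): np.int64(0), np.float64(0.27): np.int64(0), np.float64(0.28): np.int64(0)}
div 63 [0.6413 0.1675 0.1827] [0.637  0.156  0.1656] [0.6478 0.1805 0.1928]
xy [ 0.6108 -0.1467] len 0.031 wid 0.020 ang 138.7 px [379. 173.]
xy [ 0.4475 -0.0607] len 0.089 wid 0.032 ang 10.3 px [345. 235.]
xy [ 0.4826 -0.2532] len 0.031 wid 0.016 ang 150.8 px [420. 223.]
start [0.4929 0.0419 0.2632 0.0224]
[-0.046 -0.054  0.008] 0.001 
--
[0.    0.    0.613] -0.0 
--
[ 0.   -0.16 -0.  ] -0.0 
[ 0.    -0.693 -0.   ] -0.0 
--
```

View pics/a9.png

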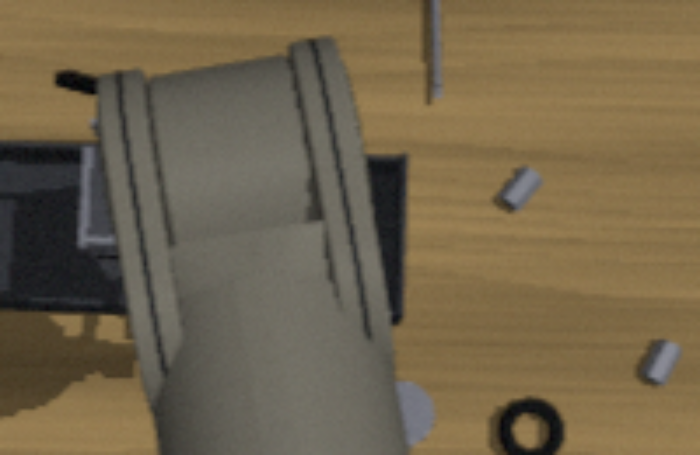

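The diverter handle now measures y ≈ 0.167, which is fully left. In the picture the arm hides the tower. Now the gate lever.

Emit:
carry_out(
  deltas=[
    [-0.045, -0.03, 0.1, 0, -1],
    [-0.045, -0.03, 0.4, 0, -1],
    [-0.045, -0.03, 0.62, 0, -1],
    [-0.045, -0.03, 0.62, 0, -1],
    [-0.045, -0.03, 0.62, 0, -1],
  ],
)

```text
clock: 35.2
position: [0.4867, 0.0467, 0.1717]
ee_rot: [1.0, 0.0, 0.0, -0.0]
ft_force: [0.9, -0.5, 0.1]
grip_width: 0.001
grasp_force: 0.0
```

Emit:
carry_out(
  deltas=[
    [0, -0.1, 0, 0, -1],
    [0, -0.2, 0, 0, -1],
    [0, -0.28, 0, 0, -1],
    [0, -0.28, 0, 0, -1],
  ],
)

```text
clock: 35.7
position: [0.4855, 0.0895, 0.1709]
ee_rot: [1.0, 0.001, 0.0, -0.0]
ft_force: [0.8, -0.4, 0.5]
grip_width: -0.002
grasp_force: 0.3
```

Emit:
carry_out(
  deltas=[
    [0, -0.15, 0, 0, -1],
    [0, -0.3, 0, 0, -1],
    [0, -0.42, 0, 0, -1],
    [0, -0.42, 0, 0, -1],
  ],
)

```text
clock: 36.2
position: [0.4852, 0.1509, 0.1703]
ee_rot: [1.0, 0.0, -0.001, 0.0]
ft_force: [-2.9, -3.4, 2.7]
grip_width: -0.008
grasp_force: 1.9
```

```bash
cat >> h.py <<'E'
def knob(s):
    P=pts(s); im=s["img"].max(2)[s["depth"]>0]
    k=(im<60)&(P[:,0]>.46)&(P[:,0]<.50)&(P[:,1]>.05)&(P[:,1]<.25)&(P[:,2]>.14)&(P[:,2]<.222); Q=P[k]
    print("knob?",len(Q),Q.mean(0).round(3) if len(Q) else 0,Q.min(0).round(3) if len(Q) else 0,Q.max(0).round(3) if len(Q) else 0)
E
python3 - <<'E'
from h import *
s=camera("side"); knob(s); print([ (b["position"],b["conf"]) for b in boxes_of("gate_knob",s)])
E
```

```text
knob? 123 [0.486 0.171 0.196] [0.475 0.147 0.144] [0.499 0.188 0.221]
[([0.4824, 0.1546, 0.1503], 0.71), ([0.5637, 0.1487, 0.0614], 0.21)]
```

The knob is at about y 0.176, a tilt of roughly 0.54 rad. I'll push a bit more and hold.

Emit:
carry_out(
  deltas=[
    [0, -0.05, 0, 0, -1],
    [0, -0.05, 0, 0, -1],
    [0, -0.05, 0, 0, -1],
    [0, -0.05, 0, 0, -1],
    [0, -0.05, 0, 0, -1],
    [0, -0.05, 0, 0, -1],
    [0, -0.05, 0, 0, -1],
    [0, -0.05, 0, 0, -1],
    [0, -0.05, 0, 0, -1],
    [0, -0.05, 0, 0, -1],
    [0, -0.05, 0, 0, -1],
    [0, -0.05, 0, 0, -1],
  ],
)

```text
clock: 37.8
position: [0.4857, 0.1571, 0.1706]
ee_rot: [1.0, -0.001, -0.0, 0.001]
ft_force: [0.3, -5.7, 0.3]
grip_width: 0.004
grasp_force: 2.3
```

```bash
cat >> h.py <<'E'
def trays(c):
    P=pts(c)
    for n,lo,hi in(("left",.10,.25),("right",-.05,.10)):
        Q=P[(abs(P[:,0]-.566)<.05)&(P[:,1]>lo)&(P[:,1]<hi)&(P[:,2]<.065)]; print(n,len(Q),np.histogram(Q[:,2],bins=[-.02,.008,.015,.022,.03,.04,.05,.065])[0])
E
python3 - <<'E'
from h import *
s=camera("side"); knob(s); trays(s)
print([ (np.round(b["position"],3),round(b["conf"],2)) for b in boxes_of("long0_c",s)])
c=camera("top"); trays(c)
E
```

```text
knob? 125 [0.487 0.176 0.195] [0.476 0.155 0.147] [0.499 0.195 0.22 ]
left 759 [172 165 101 148  33  30 110]
right 98 [19 16 10  1  1  0 51]
[(array([ 0.427, -0.341,  0.033]), 0.15)]
left 50 [ 0  0  0  0  0 15 35]
right 1597 [1325  147    0    6    6   20   93]
```

Emit:
carry_out(
  deltas=[
    [0, 0.15, 0, 0, -1],
    [0, 0.35, 0, 0, -1],
    [0, 0.6, 0, 0, -1],
    [0, 0.75, 0, 0, -1],
    [0, 0.75, 0, 0, -1],
    [0, 0.75, -0.3, 0, -1],
    [0, 0.75, -0.62, 0, -1],
    [0, 0.75, -0.62, 0, -1],
  ],
)

```text
clock: 38.95
position: [0.4874, 0.0479, 0.2674]
ee_rot: [1.0, 0.001, 0.004, -0.0]
ft_force: [0.3, -0.7, -1.0]
grip_width: 0.005
grasp_force: 0.0
```

Emit:
carry_out(
  deltas=[
    [0, 0.5, 0, 0, -0.1],
    [0, 1, 0, 0, -0.1],
    [0, 1, 0, 0, -0.1],
    [0, 1, 0, 0, -0.1],
  ],
)

```text
clock: 39.45
position: [0.4853, -0.1051, 0.2626]
ee_rot: [1.0, -0.001, -0.0, -0.0]
ft_force: [0.5, 0.7, -0.4]
grip_width: 0.446
grasp_force: 0.0
```

```bash
python3 - <<'E'
from h import *
c=camera("top"); s=camera("side"); knob(s); hop(c); trays(c); show(c); plan([])
a=c["img"][130:230,200:350]; b=s["img"][180:300,260:400]
cv2.imwrite("pics/b1.png",np.hstack([cv2.resize(a,(450,300)),cv2.resize(b,(350,300))])[:,:,::-1])
E
```

```text
knob? 56 [0.486 0.108 0.204] [0.477 0.098 0.143] [0.497 0.117 0.22 ]
hopper z {np.float64(0.14): np.int64(0), np.float64(0.15): np.int64(28), np.float64(0.16): np.int64(549), np.float64(0.17): np.int64(0), np.float64(0.18): np.int64(0), np.float64(0.19): np.int64(0), np.float64(0.2): np.int64(0), np.float64(0.21): np.int64(0), np.float64(0.22): np.int64(0), np.float64(0.23): np.int64(0), np.float64(0.24): np.int64(0), np.float64(0.25): np.int64(0), np.float64(0.26): np.int64(0), np.float64(0.27): np.int64(0), np.float64(0.28): np.int64(0)}
left 1090 [580 117 204  94   0  18  77]
right 1602 [1318  155    1    4    6   33   85]
xy [ 0.5684 -0.1326] len 0.211 wid 0.016 ang 173.7 px [373. 189.]
xy [ 0.5426 -0.2235] len 0.263 wid 0.163 ang 170.2 px [408. 200.]
xy [ 0.4397 -0.0635] len 0.045 wid 0.033 ang 177.9 px [346. 238.]
start [ 0.4857 -0.1023  0.2631  0.0891]
```

View pics/b1.png

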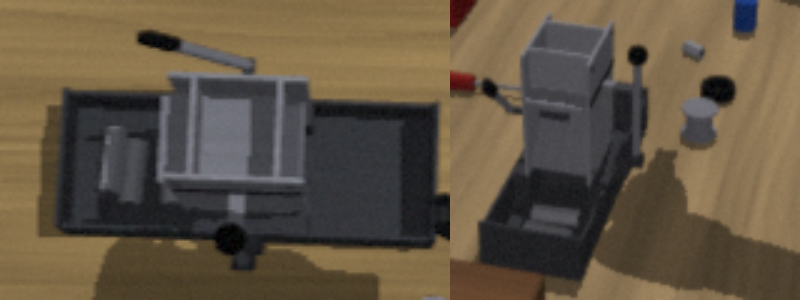

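The hopper is empty and the lever is upright. Two or three spacers show in the left tray at about (125,165). I'll count them from depth.

```bash
python3 - <<'E'
from h import *
for n in("top","side"):
    c=camera(n); P=pts(c); print(n)
    Q=P[(abs(P[:,0]-.566)<.054)&(P[:,1]>.11)&(P[:,1]<.255)&(P[:,2]<.065)]
    for x in np.arange(.615,.51,-.008):
        print("%.3f"%x," ".join("%3d"%(1000*np.median(q)) if len(q:=Q[(abs(Q[:,0]-x)<.004)&(abs(Q[:,1]-y)<.004),2]) else "  ." for y in np.arange(.25,.11,-.006)))
    im=c["img"]
    print([(np.round(b["position"],3),round(b["conf"],2)) for b in boxes_of("long0_c",c)])
E
```

```text
top
0.615   4   5   2   2   4   5   3   5   6   2   3   4   .   .   .   .   .   .   .   .   .   .   .   .
0.607   4   5   4   6  14   9   6   4   3   5   4   3   .   .   .   .   .   .   .   .   .   .   .   .
0.599   6   4   6  10  19  20  15   3   5   4   3   6   .   .   .   .   .   .   .   .   .   .   .   .
0.591   5   7   5  11  20  21  17  21  23  14   4   2   .   .   .   .   .   .   .   .   .   .   .   .
0.583   3   5   3  10  20  20  17  20  22  19   5   1   .   .   .   .   .   .   .   .   .   .   .   .
0.575   4   4   3  20  22  21  18  20  20  16   6   2   .   .   .   .   .   .   .   .   .   .   .   .
0.567   5   6   4  16  24  19  16  22  20  15   4   3   .   .   .   .   .   .   .   .   .   .   .   .
0.559   4   6   6  13  22  21  16  22  22  11   3   5  17   .   .   .   .   .   .   .   .   .   .   .
0.551   4   5   4   7  21  17  16  21  20  14   5   6  15  21   .   .   .   .   .   .   .   .   .   .
0.543   5   4   6   4   4   6  19  20  21   8   3   4  13  19  17   .   .   .   .   .   .   .   .   .
0.535   6   6   3   5   5   5   3   5   5   5   3   3   6   6   4   6   .   
[... 1105 characters left out ...]
.   .   .   .   .  25  24  23   .   .  16  23  23  22   .  64  35   7   6   6   6   7
0.551   .   .   .   .   .   .   .  23  23  23   .   .  18  20  22  22   .   .   9   8   8   7   7   7
0.543   .   .   .   .   .   .  27  23  21  18   8   8  12  15  15  11   .   6   6   7   9   9   8   7
0.535   .   .   .   .   .   .   .   .   .   .   6   5   7   6   8   7  26  33  61   .   .  60   .  59
0.527   .   .   .   .   .   .   .   .   .   .   .   .   .   .   .   .  40  41  55  53  55  55  53  55
0.519  54  52  51  52  52  51  53   .  51  53  52  52   .  53   .  54  50  52  54  53  54  55  54  54
0.511  32  29  32  30  32  21  29  30  24  28  34  30  30  30  34  32  37  27  32  12  31  27  36  23
[]
```

Three long spacers lie in the left tray, at y of about 0.226, 0.20 and 0.165. Now the short ones.

Emit:
carry_out(
  deltas=[
    [0, 0.3, 0.2, 0.3, -0.1],
    [-0.01, 0.6, 0.5, 0.6, -0.1],
    [-0.015, 1, 0.9, 0.93, -0.1],
    [-0.015, 1, 0.9, 0.93, -0.1],
    [-0.015, 1, 0.9, 0.93, -0.1],
  ],
)

```text
clock: 40.38
position: [0.4831, -0.2536, 0.1279]
ee_rot: [0.971, -0.24, -0.001, -0.0]
ft_force: [0.4, 0.5, -0.4]
grip_width: 0.451
grasp_force: 0.0
```

```bash
python3 - <<'E'
from h import *
c=camera("top"); show(c); s=camera("side")
for z in "ab": print([(np.round(b["position"],3),round(b["conf"],2)) for b in boxes_of("short0_c",c if z=="a" else s)])
P=pts(s); Q=P[(np.abs(P[:,:2]-[.483,-.2528])<.04).all(1)&(P[:,2]>.008)&(P[:,2]<.025)]; print(len(Q),np.median(Q,0))
plan([[(.483,-.2528,.05,-28)],[(.483,-.2528,-.003,-28)]])
E
```

```text
xy [ 0.5198 -0.4011] len 0.214 wid 0.117 ang 174.7 px [477. 210.]
xy [ 0.6107 -0.1464] len 0.031 wid 0.020 ang 136.8 px [378. 173.]
xy [ 0.4825 -0.2521] len 0.031 wid 0.018 ang 148.7 px [419. 223.]
xy [ 0.438  -0.0637] len 0.044 wid 0.033 ang 5.0 px [346. 239.]
[(array([ 0.612, -0.148,  0.013]), 0.43)]
[]
51 [ 0.48480262 -0.24700162  0.01535556]
start [  0.4848  -0.2524   0.1303 -27.7062]
[-0.009  0.008  0.536] 0.01 
--
[ 0.    -0.     0.353] -0.0 
--
```

Emit:
carry_out(
  deltas=[
    [-0.01, 0, 0.25, 0, -0.1],
    [-0.01, 0, 0.5, 0, -0.1],
    [-0.01, 0, 0.75, 0, -0.1],
    [-0.01, 0, 0.88, 0, -0.1],
    [-0.01, 0, 0.88, 0, -0.1],
    [-0.01, 0, 0.88, 0, -0.1],
  ],
)

```text
clock: 41.32
position: [0.4833, -0.2531, -0.0017]
ee_rot: [0.971, -0.241, 0.001, 0.0]
ft_force: [0.3, 0.2, -0.4]
grip_width: 0.451
grasp_force: 0.0
```

Emit:
carry_out(
  deltas=[
    [0, 0, 0, 0, -0.5],
    [0, 0, 0, 0, -0.6],
    [0, 0, 0, 0, -0.7],
    [0, 0, 0, 0, -1],
    [0, 0, 0, 0, -1],
  ],
)

```text
clock: 41.95
position: [0.483, -0.2535, -0.0017]
ee_rot: [0.971, -0.241, 0.001, 0.0]
ft_force: [-1.7, 0.8, 9.6]
grip_width: 0.191
grasp_force: 58.5
```

Emit:
carry_out(
  deltas=[
    [0, 0, -0.15, 0, -1],
    [0, 0, -0.5, 0, -1],
    [0, 0, -1, 0, -1],
    [0, 0, -1, 0, -1],
    [0, 0, -1, 0, -1],
  ],
)

```text
clock: 42.58
position: [0.4824, -0.2534, 0.1476]
ee_rot: [0.971, -0.241, 0.001, 0.0]
ft_force: [-0.7, 0.0, -0.9]
grip_width: 0.189
grasp_force: 59.1
```

```bash
python3 - <<'E'
from h import *
plan([[(.50,-.15,.258,0)],[(.54,-.02,.265,0)],[(.567,.1,.265,0)]])
E
```

```text
start [  0.4824  -0.2534   0.1476 -27.9004]
[-0.219 -0.664 -0.736] -0.93 
--
[ 0.267 -0.867 -0.047] -0.0 
--
[ 0.18 -0.8  -0.  ] -0.0 
--
```

Emit:
carry_out(
  deltas=[
    [-0.02, -0.07, -0.3, -0.1, -1],
    [-0.08, -0.25, -0.6, -0.4, -1],
    [-0.15, -0.45, -0.74, -0.7, -1],
    [-0.22, -0.66, -0.74, -0.93, -1],
    [-0.22, -0.66, -0.74, -0.93, -1],
  ],
)

```text
clock: 43.2
position: [0.4992, -0.1473, 0.2561]
ee_rot: [1.0, 0.003, -0.001, -0.001]
ft_force: [-0.7, -0.8, -1.2]
grip_width: 0.192
grasp_force: 59.1
```

Emit:
carry_out(
  deltas=[
    [0.08, -0.28, -0.05, 0, -1],
    [0.17, -0.57, -0.05, 0, -1],
    [0.27, -0.87, -0.05, 0, -1],
    [0.27, -0.87, -0.05, 0, -1],
    [0.27, -0.87, -0.05, 0, -1],
  ],
)

```text
clock: 43.82
position: [0.5392, -0.021, 0.2636]
ee_rot: [1.0, -0.001, -0.001, 0.0]
ft_force: [0.4, -0.9, -0.1]
grip_width: 0.191
grasp_force: 59.1
```

Emit:
carry_out(
  deltas=[
    [0.06, -0.28, 0, 0, -1],
    [0.12, -0.56, 0, 0, -1],
    [0.18, -0.83, 0, 0, -1],
    [0.18, -0.83, 0, 0, -1],
    [0.18, -0.83, 0, 0, -1],
  ],
)

```text
clock: 44.45
position: [0.5667, 0.1026, 0.2644]
ee_rot: [1.0, -0.001, -0.0, 0.001]
ft_force: [0.5, 0.5, -0.8]
grip_width: 0.192
grasp_force: 59.1
```

```bash
python3 - <<'E'
from h import *
o=manip.get_obs(); print(o["grip_width"],o["grasp_force"]); plan([[(.567,.104,.203,0)]])
E
```

```text
0.192346319113093 59.12509649991989
start [ 0.5667  0.1026  0.2644 -0.1407]
[ 0.002 -0.009  0.409] -0.005 
--
```

Emit:
carry_out(
  deltas=[
    [0, 0, 0.2, 0, -1],
    [0, 0, 0.41, 0, -1],
    [0, 0, 0.41, 0, -1],
    [0, 0, 0.41, 0, -0.5],
    [0, 0, 0.41, 0, -0.4],
    [0, 0, 0.41, 0, -0.35],
    [0, 0, 0.41, 0, -0.35],
    [0, 0, 0.2, 0, -0.35],
    [0, 0, 0, 0, -0.1],
    [0, 0, 0, 0, 0],
  ],
)

```text
clock: 45.7
position: [0.5677, 0.1053, 0.2677]
ee_rot: [1.0, 0.0, 0.002, -0.0]
ft_force: [0.2, 0.7, 0.0]
grip_width: 0.498
grasp_force: 0.0
```

Emit:
carry_out(
  deltas=[
    [0.05, 0.4, 0, 0.2, -0.1],
    [0.1, 0.8, 0, 0.5, -0.1],
    [0.15, 1, 0, 0.8, -0.1],
    [0.15, 1, 0, 0.8, -0.1],
    [0.15, 1, 0, 0.8, -0.1],
  ],
)

```text
clock: 46.32
position: [0.5889, -0.044, 0.2646]
ee_rot: [0.978, -0.206, -0.0, -0.0]
ft_force: [0.1, -0.1, -0.0]
grip_width: 0.453
grasp_force: 0.0
```

```bash
python3 - <<'E'
from h import *
c=camera("top"); hop(c); show(c)
plan([[(.611,-.1466,.13,-41.5)],[(.611,-.1466,-.003,-41.5)]])
E
```

```text
hopper z {np.float64(0.14): np.int64(0), np.float64(0.15): np.int64(24), np.float64(0.16): np.int64(433), np.float64(0.17): np.int64(77), np.float64(0.18): np.int64(44), np.float64(0.19): np.int64(0), np.float64(0.2): np.int64(0), np.float64(0.21): np.int64(0), np.float64(0.22): np.int64(0), np.float64(0.23): np.int64(0), np.float64(0.24): np.int64(0), np.float64(0.25): np.int64(0), np.float64(0.26): np.int64(0), np.float64(0.27): np.int64(0), np.float64(0.28): np.int64(0)}
[0.567 0.105 0.178] [0.551 0.096 0.171] [0.583 0.118 0.184]
xy [ 0.5407 -0.1333] len 0.264 wid 0.154 ang 7.3 px [373. 200.]
start [  0.5889  -0.0436   0.2648 -23.7979]
[0.412 0.569 0.898] 0.59 
--
[ 0.    -0.     0.887] -0.0 
--
```

The first short spacer is in the hopper. Now the second.

Emit:
carry_out(
  deltas=[
    [0.14, 0.19, 0.2, 0.2, -0.1],
    [0.28, 0.38, 0.5, 0.4, -0.1],
    [0.41, 0.57, 0.9, 0.59, -0.1],
    [0.41, 0.57, 0.9, 0.59, -0.1],
    [0.41, 0.57, 0.9, 0.59, -0.1],
  ],
)

```text
clock: 47.0
position: [0.611, -0.1466, 0.1307]
ee_rot: [0.935, -0.354, 0.0, -0.001]
ft_force: [0.4, 0.7, 0.2]
grip_width: 0.447
grasp_force: 0.0
```

```bash
python3 - <<'E'
from h import *
c=camera("top"); show(c); s=camera("side")
P=pts(s); Q=P[(np.abs(P[:,:2]-[.611,-.1466])<.05).all(1)&(P[:,2]>.008)&(P[:,2]<.025)]; print(len(Q),np.median(Q,0))
print([(np.round(b["position"],3),round(b["conf"],2)) for b in boxes_of("short0_c",c)])
plan([[(.611,-.1466,-.003,-41.5)]])
E
```

```text
xy [ 0.5427 -0.2555] len 0.263 wid 0.131 ang 179.9 px [420. 200.]
xy [ 0.611  -0.1469] len 0.031 wid 0.020 ang 136.5 px [379. 173.]
xy [ 0.4397 -0.0635] len 0.045 wid 0.033 ang 177.9 px [346. 238.]
2 [ 0.58032876 -0.17890898  0.00871248]
[(array([ 0.609, -0.144,  0.013]), 0.46)]
start [  0.6119  -0.1466   0.1324 -41.5151]
[-0.005  0.004  0.902] -0.001 
--
```

Emit:
carry_out(
  deltas=[
    [-0.003, 0, 0.25, 0, -0.1],
    [-0.003, 0, 0.5, 0, -0.1],
    [-0.003, 0, 0.75, 0, -0.1],
    [-0.003, 0, 0.89, 0, -0.1],
    [-0.003, 0, 0.89, 0, -0.1],
    [-0.003, 0, 0.89, 0, -0.1],
  ],
)

```text
clock: 47.9
position: [0.6116, -0.148, -0.0015]
ee_rot: [0.935, -0.356, 0.001, -0.0]
ft_force: [0.5, 0.6, -0.2]
grip_width: 0.45
grasp_force: 0.0
```

Emit:
carry_out(
  deltas=[
    [0, 0, 0, 0, -0.5],
    [0, 0, 0, 0, -0.6],
    [0, 0, 0, 0, -0.7],
    [0, 0, 0, 0, -1],
    [0, 0, 0, 0, -1],
  ],
)

```text
clock: 48.52
position: [0.6113, -0.1483, -0.0015]
ee_rot: [0.935, -0.356, 0.001, -0.0]
ft_force: [-1.8, 0.4, 8.2]
grip_width: 0.194
grasp_force: 58.5
```

Emit:
carry_out(
  deltas=[
    [0, 0, -0.15, 0, -1],
    [0, 0, -0.5, 0, -1],
    [0, 0, -1, 0, -1],
    [0, 0, -1, 0, -1],
    [0, 0, -1, 0, -1],
  ],
)

```text
clock: 49.15
position: [0.6108, -0.1482, 0.1478]
ee_rot: [0.935, -0.356, 0.001, -0.0]
ft_force: [-0.1, -0.2, -0.4]
grip_width: 0.186
grasp_force: 59.0
```

```bash
python3 - <<'E'
from h import *
plan([[(.60,-.09,.262,-13)],[(.567,.03,.265,0)],[(.567,.095,.265,0)]])
E
```

```text
start [  0.6108  -0.1482   0.1478 -41.7025]
[-0.312 -0.242 -0.762] -0.957 
--
[-0.394 -0.73  -0.02 ] -0.433 
--
[ 0.    -0.433 -0.   ] -0.0 
--
```

Emit:
carry_out(
  deltas=[
    [-0.03, -0.02, -0.3, -0.15, -1],
    [-0.12, -0.1, -0.6, -0.5, -1],
    [-0.31, -0.24, -0.76, -0.8, -1],
    [-0.31, -0.24, -0.76, -0.957, -1],
    [-0.31, -0.24, -0.76, -0.957, -1],
  ],
)

```text
clock: 49.78
position: [0.5989, -0.0902, 0.2588]
ee_rot: [0.994, -0.113, -0.001, 0.0]
ft_force: [0.5, 0.1, -1.4]
grip_width: 0.186
grasp_force: 59.0
```

Emit:
carry_out(
  deltas=[
    [-0.13, -0.24, -0.02, -0.2, -1],
    [-0.26, -0.5, -0.02, -0.433, -1],
    [-0.394, -0.73, -0.02, -0.433, -1],
    [-0.394, -0.73, -0.02, -0.433, -1],
    [-0.394, -0.73, -0.02, -0.433, -1],
  ],
)

```text
clock: 50.4
position: [0.5663, 0.0284, 0.2624]
ee_rot: [1.0, -0.001, -0.001, 0.0]
ft_force: [0.2, -0.2, 0.4]
grip_width: 0.195
grasp_force: 59.0
```

Emit:
carry_out(
  deltas=[
    [0, -0.2, 0, 0, -1],
    [0, -0.43, 0, 0, -1],
    [0, -0.43, 0, 0, -1],
    [0, -0.43, 0, 0, -1],
  ],
)

```text
clock: 50.9
position: [0.5668, 0.0923, 0.2629]
ee_rot: [1.0, -0.001, -0.0, 0.0]
ft_force: [-0.6, -0.1, -1.3]
grip_width: 0.187
grasp_force: 59.0
```

```bash
python3 - <<'E'
from h import *
o=manip.get_obs(); print(o["grip_width"],o["grasp_force"]); plan([[(.567,.095,.203,0)]])
E
```

```text
0.18714864875621712 58.996214121580124
start [ 0.5668  0.0923  0.2629 -0.1513]
[ 0.001 -0.018  0.4  ] -0.005 
--
```

Emit:
carry_out(
  deltas=[
    [0, 0, 0.2, 0, -1],
    [0, 0, 0.4, 0, -1],
    [0, 0, 0.4, 0, -1],
    [0, 0, 0.4, 0, -0.5],
    [0, 0, 0.4, 0, -0.4],
    [0, 0, 0.4, 0, -0.35],
    [0, 0, 0.4, 0, -0.35],
    [0, 0, 0.2, 0, -0.35],
    [0, 0, 0, 0, -0.1],
    [0, 0, 0, 0, 0],
  ],
)

```text
clock: 52.15
position: [0.5675, 0.0947, 0.2661]
ee_rot: [1.0, 0.0, 0.002, -0.0]
ft_force: [0.5, -0.7, -1.0]
grip_width: 0.494
grasp_force: 0.0
```

Emit:
carry_out(
  deltas=[
    [0, -0.4, 0, 0, -0.5],
    [0.1, -0.7, 0, 0, -1],
    [0.3, -0.88, 0, 0, -1],
    [0.5, -0.88, 0, 0, -1],
    [0.5, -0.88, 0, 0, -1],
    [0.5, -0.88, 0, 0, -1],
  ],
)

```text
clock: 52.9
position: [0.6408, 0.2264, 0.2629]
ee_rot: [1.0, 0.0, -0.001, 0.0]
ft_force: [-0.3, 0.2, 0.9]
grip_width: -0.0
grasp_force: 0.0
```

```bash
python3 - <<'E'
from h import *
c=camera("top"); hop(c); div(c); trays(c); show(c)
plan([[(.642,.226,.163,0)]])
E
```

```text
hopper z {np.float64(0.14): np.int64(0), np.float64(0.15): np.int64(7), np.float64(0.16): np.int64(201), np.float64(0.17): np.int64(128), np.float64(0.18): np.int64(63), np.float64(0.19): np.int64(0), np.float64(0.2): np.int64(0), np.float64(0.21): np.int64(0), np.float64(0.22): np.int64(0), np.float64(0.23): np.int64(0), np.float64(0.24): np.int64(0), np.float64(0.25): np.int64(0), np.float64(0.26): np.int64(0), np.float64(0.27): np.int64(0), np.float64(0.28): np.int64(0)}
[0.569 0.092 0.179] [0.552 0.075 0.171] [0.583 0.115 0.186]
div 98 [0.6412 0.1343 0.1481] [0.6365 0.1069 0.122 ] [0.6473 0.1584 0.1797]
left 0 [0 0 0 0 0 0 0]
right 1550 [1336  135    1    5    5   17   51]
xy [ 0.4398 -0.0635] len 0.045 wid 0.033 ang 177.6 px [346. 238.]
start [0.6408 0.2264 0.2634 0.029 ]
[0.008 0.002 0.669] 0.001 
--
```

Both short spacers are in the hopper and none are left on the bench. Now I'll swing the diverter right.

Emit:
carry_out(
  deltas=[
    [0, 0, 0.3, 0, -1],
    [0, 0, 0.66, 0, -1],
    [0, 0, 0.66, 0, -1],
    [0, 0, 0.66, 0, -1],
  ],
)

```text
clock: 53.45
position: [0.642, 0.2267, 0.1673]
ee_rot: [1.0, 0.0, 0.001, -0.0]
ft_force: [0.7, -0.2, 0.8]
grip_width: -0.002
grasp_force: 0.0
```

Emit:
carry_out(
  deltas=[
    [0, 0.12, 0, 0, -1],
    [0, 0.24, 0, 0, -1],
    [0, 0.36, 0, 0, -1],
    [0, 0.48, 0, 0, -1],
    [0, 0.6, 0, 0, -1],
    [0, 0.72, 0, 0, -1],
    [0, 0.84, 0, 0, -1],
    [0, 0.84, 0, 0, -1],
  ],
)

```text
clock: 54.45
position: [0.6422, 0.0971, 0.1656]
ee_rot: [1.0, -0.002, 0.001, 0.001]
ft_force: [-0.2, 0.6, 0.2]
grip_width: 0.001
grasp_force: 0.0
```

Emit:
carry_out(
  deltas=[
    [0, 0.1, 0, 0, -1],
    [0, 0.2, 0, 0, -1],
    [0, 0.27, 0, 0, -1],
    [0, 0.27, 0, 0, -1],
  ],
)

```text
clock: 54.95
position: [0.6415, 0.058, 0.1645]
ee_rot: [1.0, -0.001, -0.0, 0.001]
ft_force: [0.8, 0.2, -0.1]
grip_width: 0.004
grasp_force: 0.0
```

```bash
python3 - <<'E'
from h import *
s=camera("side"); P=pts(s); im=s["img"].max(2)[s["depth"]>0]
k=(P[:,0]>.62)&(P[:,0]<.665)&(P[:,1]>-.05)&(P[:,1]<.22)&(P[:,2]>.12)&(P[:,2]<.22)&(im<70); Q=P[k]
H,xe,ye=np.histogram2d(Q[:,2],Q[:,1],bins=[np.arange(.12,.221,.01),np.arange(-.05,.221,.015)]); print(ye.round(3)); print(np.c_[xe[:-1].round(2)*1000,H].astype(int)[::-1])
E
```

```text
[-0.05  -0.035 -0.02  -0.005  0.01   0.025  0.04   0.055  0.07   0.085
  0.1    0.115  0.13   0.145  0.16   0.175  0.19   0.205  0.22 ]
[[210   0   0   0   0   0   0   0   4   5   0   0   0   0   0   0   0   0
    0]
 [200   0   0   0   0   0   0   2   7  10   0   0   0   0   0   0   0   0
    0]
 [190   0   0   0   0   0   0   2  13   7   0   0   0   0   0   0   0   0
    0]
 [180   0   0   0   0   0   2   2  11   6   0   0   0   0   0   0   0   0
    0]
 [170   0   0   0   0   0   0   1   1   0   0   0   0   0   0   0   0   0
    0]
 [160   0   0   0   0   0   0   0   0   0   0   0   0   0   0   0   0   0
    0]
 [150   0   0   0   0   0   0   0   0   0   0   0   0   0   0   0   0   0
    0]
 [140   0   0   0   0   0   0   0   0   0   0   0   0   0   0   0   0   0
    0]
 [130   0   0   0   0   0   0   0   0   0   0   0   0   0   0   0   0   0
    0]
 [120   0   0   0   0   0   0   0   0   0   0   0   0   0   0   0   0   0
    0]]
```

Emit:
carry_out(
  deltas=[
    [0, 0.03, 0, 0, -1],
    [0, 0.05, 0, 0, -1],
    [0, 0.05, 0, 0, -1],
  ],
)

```text
clock: 55.38
position: [0.6415, 0.0526, 0.1647]
ee_rot: [1.0, 0.0, 0.0, -0.0]
ft_force: [0.1, 3.4, 1.5]
grip_width: -0.001
grasp_force: 1.3
```

Emit:
carry_out(
  deltas=[
    [0, 0.04, 0, 0, -1],
    [0, 0.04, 0, 0, -1],
  ],
)

```text
clock: 55.62
position: [0.6414, 0.051, 0.1653]
ee_rot: [1.0, 0.002, 0.001, -0.003]
ft_force: [-0.7, 14.3, 2.3]
grip_width: -0.003
grasp_force: 5.8
```

Emit:
carry_out(
  deltas=[
    [0, 0.03, 0, 0, -1],
    [0, 0.03, 0, 0, -1],
  ],
)

```text
clock: 55.88
position: [0.6413, 0.0502, 0.1658]
ee_rot: [1.0, 0.004, 0.001, -0.005]
ft_force: [-0.9, 22.8, 3.8]
grip_width: -0.002
grasp_force: 9.3
```

Emit:
carry_out(
  deltas=[
    [0, 0.03, 0, 0, -1],
    [0, 0.03, 0, 0, -1],
  ],
)

```text
clock: 56.12
position: [0.6413, 0.0494, 0.1662]
ee_rot: [1.0, 0.005, 0.001, -0.007]
ft_force: [0.2, 31.6, 4.8]
grip_width: -0.001
grasp_force: 12.8
```

The diverter is at its right stop. Back to the gate.

Emit:
carry_out(
  deltas=[
    [0, -0.2, 0, 0, -1],
    [0, -0.42, 0, 0, -1],
    [0, -0.42, -0.3, 0, -1],
    [0, -0.42, -0.67, 0, -1],
    [0, -0.42, -0.67, 0, -1],
    [0, -0.42, -0.67, 0, -1],
  ],
)

```text
clock: 56.88
position: [0.6415, 0.0994, 0.2646]
ee_rot: [1.0, -0.0, -0.0, 0.001]
ft_force: [-0.3, -0.7, -1.0]
grip_width: 0.001
grasp_force: 0.0
```

Emit:
carry_out(
  deltas=[
    [-0.3, 0.15, 0, 0, -1],
    [-0.6, 0.3, 0, 0, -1],
    [-1, 0.37, 0, 0, -1],
    [-1, 0.37, 0, 0, -1],
    [-1, 0.37, 0, 0, -1],
  ],
)

```text
clock: 57.5
position: [0.4916, 0.0441, 0.2647]
ee_rot: [1.0, -0.0, -0.0, 0.0]
ft_force: [0.6, 1.1, 0.7]
grip_width: 0.002
grasp_force: 0.0
```

```bash
python3 - <<'E'
from h import *
c=camera("top"); s=camera("side")
try: div(c)
except Exception: print("hidden")
knob(s); trays(s)
plan([[(.486,.048,.17,0)]])
E
```

```text
hidden
knob? 54 [0.487 0.108 0.204] [0.477 0.099 0.145] [0.498 0.118 0.221]
left 876 [181 158 112 146  74  69 136]
right 331 [100  78  11  14  25  28  75]
start [0.4923 0.0448 0.2647 0.0131]
[-0.042 -0.021  0.631] 0.0 
--h.py:52: RuntimeWarning: Mean of empty slice.
  print("div",len(Q),Q.mean(0).round(4),Q.min(0).round(4),Q.max(0).round(4))
  ret = um.true_divide(
```

Emit:
carry_out(
  deltas=[
    [-0.04, -0.02, 0.1, 0, -1],
    [-0.04, -0.02, 0.4, 0, -1],
    [-0.04, -0.02, 0.63, 0, -1],
    [-0.04, -0.02, 0.63, 0, -1],
    [-0.04, -0.02, 0.63, 0, -1],
  ],
)

```text
clock: 58.22
position: [0.486, 0.0482, 0.1715]
ee_rot: [1.0, 0.0, 0.0, -0.0]
ft_force: [0.1, -0.1, 0.4]
grip_width: 0.003
grasp_force: 0.0
```

Emit:
carry_out(
  deltas=[
    [0, -0.12, 0, 0, -1],
    [0, -0.25, 0, 0, -1],
    [0, -0.37, 0, 0, -1],
    [0, -0.5, 0, 0, -1],
    [0, -0.62, 0, 0, -1],
    [0, -0.74, 0, 0, -1],
    [0, -0.74, 0, 0, -1],
    [0, -0.74, 0, 0, -1],
    [0, -0.74, 0, 0, -1],
    [0, -0.74, 0, 0, -1],
    [0, -0.74, 0, 0, -1],
    [0, -0.74, 0, 0, -1],
    [0, -0.74, 0, 0, -1],
    [0, -0.74, 0, 0, -1],
    [0, -0.74, 0, 0, -1],
    [0, -0.74, 0, 0, -1],
    [0, -0.74, 0, 0, -1],
  ],
)

```text
clock: 60.35
position: [0.4865, 0.1581, 0.172]
ee_rot: [1.0, -0.001, 0.001, -0.0]
ft_force: [-0.7, -2.2, 6.2]
grip_width: 0.001
grasp_force: 2.1
```

```bash
python3 - <<'E'
from h import *
s=camera("side"); knob(s); c=camera("top"); trays(c)
E
```

```text
knob? 121 [0.487 0.177 0.196] [0.476 0.156 0.149] [0.498 0.196 0.222]
left 41 [ 0  0  0  0  0  9 32]
right 1596 [1158  144  100   52    5   28  109]
```

The right tray now shows raised points at spacer height. I'll release the lever and retreat.

Emit:
carry_out(
  deltas=[
    [0, 0.15, 0, 0, -1],
    [0, 0.35, 0, 0, -1],
    [0, 0.6, 0, 0, -1],
    [0, 0.75, 0, 0, -1],
    [0, 0.75, 0, 0, -1],
    [0, 0.75, -0.3, 0, -1],
    [0, 0.75, -0.62, 0, -1],
    [0, 0.75, -0.62, 0, -1],
  ],
)

```text
clock: 61.45
position: [0.4873, 0.0478, 0.2676]
ee_rot: [1.0, 0.001, 0.004, -0.0]
ft_force: [-0.1, -0.5, -0.6]
grip_width: 0.001
grasp_force: 0.0
```

Emit:
carry_out(
  deltas=[
    [0, 0.5, 0, 0, -0.1],
    [0, 1, 0, 0, -0.1],
    [0, 1, 0, 0, -0.1],
    [0, 1, 0, 0, -0.1],
  ],
)

```text
clock: 61.95
position: [0.4852, -0.1051, 0.2628]
ee_rot: [1.0, -0.001, -0.0, -0.0]
ft_force: [0.9, 0.8, 0.0]
grip_width: 0.449
grasp_force: 0.0
```

Emit:
carry_out(
  deltas=[
    [0, 0.5, 0, 0, -0.1],
    [0, 1, 0, 0, -0.1],
    [0, 1, 0, 0, -0.1],
    [0, 1, 0, 0, -0.1],
    [0, 1, 0, 0, -0.1],
    [0, 1, 0, 0, -0.1],
  ],
)

```text
clock: 62.7
position: [0.4861, -0.2518, 0.2638]
ee_rot: [1.0, 0.001, 0.0, -0.0]
ft_force: [-0.0, 0.8, 0.1]
grip_width: 0.451
grasp_force: 0.0
```

```bash
python3 - <<'E'
from h import *
c=camera("top"); s=camera("side"); knob(s); hop(c); trays(c); div(c)
P=pts(c); Q=P[(abs(P[:,0]-.566)<.045)&(P[:,1]>-.05)&(P[:,1]<.06)&(P[:,2]<.05)&(P[:,2]>.012)]; print(len(Q)); 
for x in np.arange(.607,.52,-.008):
    print("%.3f"%x," ".join("%3d"%(1000*np.median(q)) if len(q:=Q[(abs(Q[:,0]-x)<.004)&(abs(Q[:,1]-y)<.004),2]) else "  ." for y in np.arange(.06,-.055,-.006)))
a=c["img"][130:230,200:350]; b=s["img"][180:300,260:400]
cv2.imwrite("pics/b2.png",np.hstack([cv2.resize(a,(450,300)),cv2.resize(b,(350,300))])[:,:,::-1])
E
```

```text
knob? 52 [0.486 0.108 0.205] [0.477 0.099 0.142] [0.497 0.117 0.22 ]
hopper z {np.float64(0.14): np.int64(0), np.float64(0.15): np.int64(32), np.float64(0.16): np.int64(542), np.float64(0.17): np.int64(0), np.float64(0.18): np.int64(0), np.float64(0.19): np.int64(0), np.float64(0.2): np.int64(0), np.float64(0.21): np.int64(0), np.float64(0.22): np.int64(0), np.float64(0.23): np.int64(0), np.float64(0.24): np.int64(0), np.float64(0.25): np.int64(0), np.float64(0.26): np.int64(0), np.float64(0.27): np.int64(0), np.float64(0.28): np.int64(0)}
left 1094 [563 125 203 107   0  27  69]
right 1593 [1158  136  101   57    4   26  111]
div 141 [0.6396 0.0539 0.1618] [0.6342 0.0203 0.1203] [0.6458 0.0927 0.1955]
173
0.607   .  25  29   .   .   .   .   .   .   .   .  12   .   .   .   .   .   .   .   .
0.599   .   .   .   .   .   .   .   .   .   .   .   .   .   .   .   .   .   .   .   .
0.591   .   .   .   .   .   .   .   .   .   .   .   .   .   .   .   .   .   .   .   .
0.583   .   .   .   .   .   .   .   .   .  21  22  21  16   .   .  12  16  21  21   .
0.575   .   .   .   .   .   .   .   .   .  17  19  20  17   .   .  14  19  24  20   .
0.567   .   .   .   .   .   .   .   .   .  15  18  21  21   .   .  15  19  23  19   .
0.559   .   .   .   .   .   .   .   .   .  15  19  22  18   .   .   .  20  21  19   .
0.551   .   .   .   .   .   .   .   .   .  18  20  20  18   .   .   .  18  19  16   .
0.543   .   .   .   .   .   .   .   .   .   .   .   .   .   .   .   .   .   .   .   .
0.535   .   .   .   .   .   .   .   .   .   .   .   .   .   .   .   .   .   .   .   .
0.527   .  41  35   .   .   .   .   .   .   .   .   .   .   .   .   .   .   .   .   .
```

View pics/b2.png

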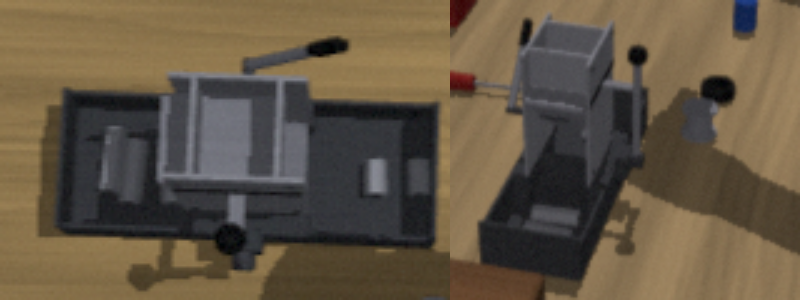

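Both short spacers lie in the right tray at about (376,175) and (418,175). The long ones are in the left tray, the hopper is empty, the lever is upright and the arm is clear.

```bash
python3 -c "
from h import *
print(ticket.hand_in())"
```

```text
the job is handed in; nothing more can be done
None
```

The job is handed in: all three long spacers are in the left tray, both short ones are in the right tray, the gate lever is upright, and no bystander was knocked over or visibly moved; the hand-in returned no verdict.

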